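Sort the washed staining jars by feel and close the bath tray

ROBOT

A 6-joint arm with a two-finger parallel gripper is mounted at the origin on the work surface. World frame = base frame: x ahead of the robot, y to its left, z up, the work surface at z = 0. Lengths are in m, angles in degrees, forces in N, time in s.
With the tool pointing down it reaches from about 0.35 to 0.875 m from the base axis. Payload 4.2 kg.
Tool frame: the origin (TCP) lies at the very end of the fingers, on their centre line; the grasp point (between the pads) lies 19 mm behind it; z points along the fingers, y is the line along which they close (so a half turn about z gives the same grasp; the last joint's range is limited). The gripper opens to 87 mm and grips with 3 to 60 N. Pads are 19 mm wide; open, the fingers measure 117 mm over their backs; the gripper's body (75 mm by 190 mm) begins 51 mm behind the grasp point.
Start: joints at [-58.522, 22.042, 0.453, 0, -68.411, -14.817], TCP at [0.179, -0.599, 0.223] pointing down, gripper open.
Joint ranges: [-179.83, 179.83], [-69.29, 118.12], [-61.27, 80.66], [-181.25, 117.63], [-171.15, -9.14], [-177.46, 177.46]. Speed limits (degrees/s): [159.86, 159.86, 180, 180, 180, 180].

INTERFACE

Orientations are given as a 3x3 rotation matrix whose columns are the frame's x, y, z axes.
In Python, from station import r gives the robot as it stands.
- The arm moves only by the tool jog_arm, never from a script. Its argument "plan" is text: rows parted by semicolons, each of 7 numbers parted by spaces: the shift along the tool's x, y, z normalised to -1 to 1, where 1 is 0.025 m, then the turn, a rotation vector about the tool's x, y, z normalised to -1 to 1, where 1 is 8 degrees, then the closure, from -1 (fully open) to 1 (shut). A call has exactly 10 rows; each row shifts and turns the commanded pose from where the row before left it, along the tool's axes as they then stand; what a row does not reach is not made up. A row lasts 1/10 s, in which the tool goes at most 50 mm and 8.59 degrees, less where a joint would pass 70% of its speed; a pose out of reach is approached as far as the arm can. A call with a number of a shift or a turn outside -1 to 1 is refused whole. A call with a gripper value outside its range is refused whole. The fingers move at their own pace and stop on an object; the grip force is fixed at half the most. Time passes only in rows, so rows that do not move let the fingers close, or fill a call up. It gives the time, the measured TCP pose, the force, the opening and the grip force at its end, in the units of the state.
- r.sense(): the state, without advancing time (a new reading comes with each control period).
- r.capture(name): name is "side" or "top"; returns (picture, depth): 480x640x3 uint8, red, green, blue; 480x640 float32, m along the optical axis (not along the pixel's ray), 0 where there is no reading.
- r.get_calibration(name): a dict with "mtx" (3x3 intrinsics, pixels), "extrinsics" (4x4, takes a point from camera to world coordinates). Camera axes: x right, y up, looking along -z (the intrinsics and any distortion apply to the point x, -y, -z); pixel columns grow to the right and rows downward; lengths in m; the calibration is good to about 2 mm. A picture is of the moment at which its call begins. get_calibration takes no time and is no camera call.
- r.finish_job(): hands the job in; it is judged then, once.
The state is a dict: "time_s": time; "joints": joint angles; "joint_velocities": joint speeds; "effort": joint torques, N m; "tcp_pos": TCP position; "ee_rot": TCP orientation; "wrist_force": force on the tool from outside, world axes, zero at the start; "moment": the same for the moment, N m; "gripper_width": opening from 0.0 (shut) to 1.0 (fully open); "gripper_force": force on a finger pad.
Only numpy, scipy, OpenCV 4.12 (cv2) and the standard library are available. Lean on these libraries where they do the work, as an engineer would, in place of code of your own. Each camera call takes 0.05 s, during which the arm holds its last target. There are 200 camera calls.

TASK

The washed staining jars lying on the lab bench all look alike, but some are weighted with steel hidden inside the plastic: lift each one and feel its weight. Put every plain (light) jar upside down over a drying peg of its own, with its rim down flat on the rack, and lay every weighted (heavy) jar flat on its side inside the sliding tray of the bath dock; then, once all are sorted, push the tray fully home against its stop. Leave the other things on the bench where they are.

Things in the scene. Friction and masses are not known exactly. Their poses are not given: they have to be found in the camera images.
- jar_a: opaque blue square staining jar, 50 x 50 mm, 110 mm long, open at one end; walls 3 mm, solid-looking base block 25 mm deep (inside 44 x 44 mm, 85 mm deep), thin grey line 25 mm from the base end. Starts lying on a side, mouth towards the robot's left (+y). Origin at mid-length on its axis (25 mm from each side, 55 mm from the ends), x axis towards the mouth. May be plain or weighted. May be absent
- jar_b: another jar, alike in every visible way to jar_a (same size, origin, axes and start). Of all the jars 4 or 5 are present; plain ones weigh 0.11 to 0.15 kg, weighted ones 0.42 to 0.52 kg; the balance point of both kinds is about 18 mm from the middle towards the base; only lifting tells which this one is. May be absent
- jar_c: another jar, alike in every visible way to jar_a (same size, origin, axes and start); plain or weighted: only lifting tells. May be absent
- jar_d: another jar, alike in every visible way to jar_a (same size, origin, axes and start); plain or weighted: only lifting tells. May be absent
- jar_e: another jar, alike in every visible way to jar_a (same size, origin, axes and start); plain or weighted: only lifting tells. May be absent
- peg_1 (a point): foot of the drying peg nearest the robot at the top face of the rack plate; z up along the peg, y along the row away from the robot. Peg 28 mm across, 80 mm tall; three pegs 110 mm apart. The rack is a fixed steel plate 110 x 330 mm, 12 mm thick. A jar over a peg rests with its rim on the plate, with 8 mm of play to each side
- peg_2 (a point): foot of the middle drying peg; same peg, axes and rack as peg_1
- peg_3 (a point): foot of the farthest drying peg; same peg, axes and rack as peg_1
- tray_floor (a point): centre of the grey sliding tray's floor: inside 152 mm (its x, to the left) x 208 mm (its y, towards the robot); two jars fit side by side, lengths along x, 50 mm either side of centre. Floor 14 mm above the bench, wall tops 22 mm above the floor, z up. Fixed steel dock beneath: 190 x 330 mm, side rails 24 mm high, stop wall 60 mm high at the far (-y) end
- tray_tab (a point): middle of the upper edge of the upright push tab on the tray's end wall nearest the robot (tray +y end): the tab is 70 mm wide along tray x, 8 mm thick, upper edge 90 mm above the bench; this point is on the face towards the robot. Axes as for tray_floor: push along the tray's -y, away from the robot, to send it home
- tray (a joint): how far the tray is pulled out towards the robot from its home stop, in m: 0 is fully home, 0.10 the most; it starts 0.06 to 0.09 out, slides with about 2 N of friction and stays where it is left
- calculator: desk calculator, 150 x 90 x 20 mm, bystander; origin at the centre of its underside
- slide_box: blue slide box with clear lid, 92 x 132 x 61 mm, bystander; origin at the centre of its underside
Mind the look-alikes: they are no part of the job. Leave any black or brown look-alike of the jar_a alone.

How it is judged:
By the outcome, as a careful person would: the job done as asked, in the order asked, and still so for the second after the job is handed in, with the robot touching nothing.
Of jar_a, jar_b, jar_c, jar_d, jar_e only 4 to 5 are there at a start; the rules pass over those that are not, and their reading is None.
At some moment in a run one of jar_a, jar_b, jar_c, jar_d, jar_e may be knocked a few centimetres aside while the robot is not near it.
It also fails if it takes over 200 s, if anything falls off the work surface, if the arm or the gripper's body presses on something with over 40 N, if the wrist force passes 120 N, or if a joint passes its speed limit or range.

## Working session

There is one attempt and no reset: what is moved stays moved. The work goes in short steps, Python scripts to look and compute and a tool call to move; the robot and the scene stay as the last step left them, time stands still between calls to the robot, and variables do not carry over. Pictures are saved under pics/ and viewed, at most 14 in all, crops included, and the job is handed in when it is done.

Besides the shell and the picture viewer there is one more tool, called after "Call:" as a command line: name --argument value ..., lists and objects as JSON in quotes. jog_arm: Moves the arm, as the interface text tells. Scaled input: -1 to 1 covers 0.025 m each way for a shift and 8 degrees each way for a turn. Its arguments: {"type":"object","properties":{"plan":{"type":"string"}},"required":["plan"]}

```bash
ls; mkdir -p pics; python3 - <<'E'
from station import r
import cv2,numpy as np
for n in("top","side"):
    p,d=r.capture(n); cv2.imwrite(f"pics/{n}0.png",p[:,:,::-1]); np.save(f"pics/{n}0.npy",d)
    c=r.get_calibration(n); print({k:(np.round(v,4).tolist() if hasattr(v,'__len__') else v) for k,v in c.items()})
s=r.sense(); print(s)
E
```

```text
pics
{'mtx': [[566.8838, 0.0, 332.8507], [0.0, 566.8838, 243.6521], [0.0, 0.0, 1.0]], 'extrinsics': [[-0.0254, 0.9982, -0.0537, 0.4191], [-0.9994, -0.0241, 0.025, 0.0877], [0.0236, 0.0543, 0.9982, 1.4879], [0.0, 0.0, 0.0, 1.0]]}
{'mtx': [[621.4859, 0.0, 315.5226], [0.0, 621.4859, 226.8066], [0.0, 0.0, 1.0]], 'extrinsics': [[0.9656, -0.1434, 0.2168, 0.8388], [0.2592, 0.5926, -0.7626, -1.1072], [-0.0191, 0.7926, 0.6094, 1.0307], [0.0, 0.0, 0.0, 1.0]]}
{'time_s': 0.1, 'joints': array([-5.85225309e+01,  2.20867687e+01,  3.87691618e-01, -2.74643806e-02,
       -6.84125218e+01, -1.48163865e+01]), 'joint_velocities': array([-0.01669031, -0.06027594,  0.16009806,  0.09289385, -0.04051424,
        0.10619552]), 'effort': array([ 1.36243225e-04, -3.91688740e+01,  1.87934893e+01,  4.23186332e+00,
        1.34960367e-02, -7.96550921e-05]), 'tcp_pos': array([ 0.1790584 , -0.59822777,  0.22155966]), 'ee_rot': array([[-9.58068112e-01, -2.86539853e-01, -6.36899639e-04],
       [-2.86540553e-01,  9.58066242e-01,  1.89384882e-03],
       [ 6.75288791e-05,  1.99693374e-03, -9.99998004e-01]]), 'wrist_force': array([-0.4066835 , -1.36369501, -0.714811  ]), 'moment': array([0.02027189, 0.03942464, 0.01393077]), 'gripper_force': 0.0, 'gripper_width': 1.004187390953232}
```

View pics/top0.png

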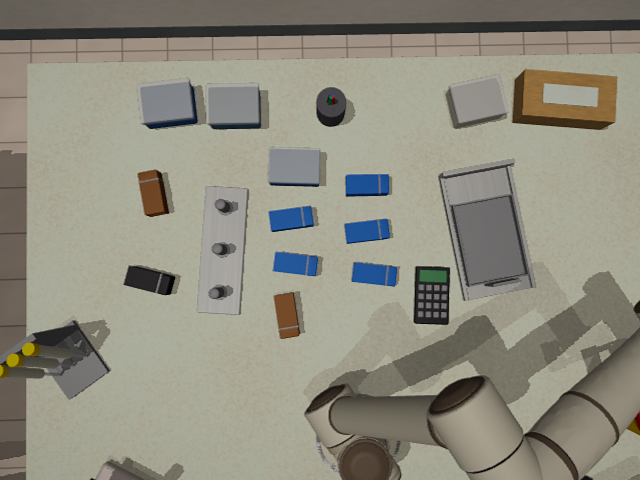

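View pics/side0.png

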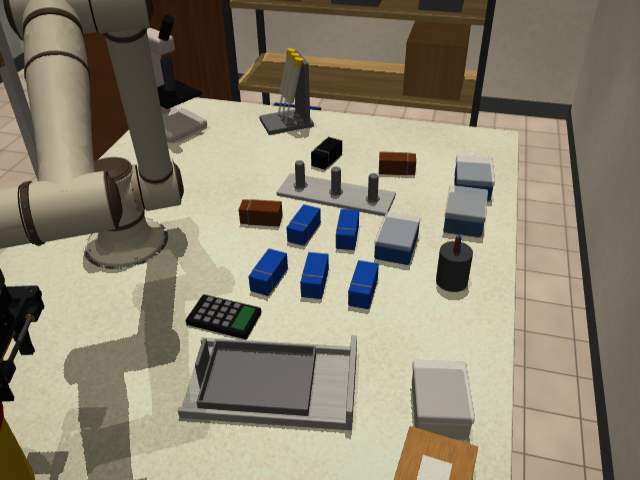

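The top view shows five blue jars, at (368,185), (291,218), (367,231), (296,264) and (374,274). The things that could be taken for jars are:
- Brown look-alikes at (153,193) and (287,315), and a black one at (150,280): excluded by colour.
- Grey-lidded boxes at (294,167), (167,103), (233,105) and (477,100): not jars.

Pegs are at (222,205), (220,248) and (217,292). The tray is at (488,240), with its tab at (505,282). Next I'll measure these from depth.

```bash
cat > h.py <<'E'
import numpy as np, cv2
from scipy.spatial.transform import Rotation as Ro
def cloud(r,n):
    p,d=r.capture(n); c=r.get_calibration(n); K=c["mtx"]; E=c["extrinsics"]
    v,u=np.mgrid[:480,:640]
    P=np.stack([(u-K[0,2])/K[0,0]*d,-(v-K[1,2])/K[1,1]*d,-d],-1)@E[:3,:3].T+E[:3,3]
    P[d==0]=np.nan
    return p,P
def jars(p,P,lo=.043,hi=.057):
    h=cv2.cvtColor(p,cv2.COLOR_RGB2HSV)
    m=((abs(h[...,0].astype(int)-109)<12)&(h[...,1]>120)&(h[...,2]>40))
    n,L,s,c=cv2.connectedComponentsWithStats(m.astype(np.uint8))
    out=[]
    for i in range(1,n):
        if s[i,4]<150: continue
        k=(L==i); Q=P[k]; zs=np.nanmedian(Q[:,2])
        T=cv2.morphologyEx(k.astype(np.uint8),cv2.MORPH_CLOSE,np.ones((5,5)))
        Q=P[(T>0)]; Q=Q[(Q[:,2]>lo)&(Q[:,2]<hi)]
        if len(Q)<100: print('skip',c[i],s[i,4],zs); continue
        (x,y),(w,l),a=cv2.minAreaRect(Q[:,:2].astype(np.float32))
        b=cv2.boxPoints(((x,y),(w,l),a)); e=b[1]-b[0] if np.linalg.norm(b[1]-b[0])>np.linalg.norm(b[2]-b[1]) else b[2]-b[1]
        e=e*np.sign(e[1]); out.append((np.round(c[i]),round(x,4),round(y,4),round(float(np.degrees(np.arctan2(e[1],e[0]))),1),np.round(sorted((w,l)),3),round(float(zs),3)))
    return out
def rows(p,R,wps):
    """wps: (pos,R,closure,minrows). prints 10-row calls; shift first in tool axes then turn"""
    o=[]; p=p.copy(); R=R.copy()
    for (tp,tR,g,mn) in wps:
        rv=Ro.from_matrix(R.T@tR).as_rotvec(degrees=True)
        n=max(mn,int(np.ceil(np.linalg.norm(tp-p)/.0245)),int(np.ceil(np.linalg.norm(rv)/7.8)))
        p0,R0=p.copy(),R.copy()
        for i in range(1,n+1):
            gp=p0+(tp-p0)*i/n; gR=R0@Ro.from_rotvec(rv*i/n,degrees=True).as_matrix()
            s=np.clip(np.round(R.T@(gp-p)/.025,2),-1,1); t=np.clip(np.round(Ro.from_matrix(R.T@gR).as_rotvec(degrees=True)/8,2),-1,1)
            p=p+R@s*.025; R=R@Ro.from_rotvec(t*8,degrees=True).as_matrix()
            o.append(' '.join(f'{x:g}' for x in [*(s+0),*(t+0),g]))
    while len(o)%10: o.append('0 0 0 0 0 0 %g'%wps[-1][2])
    for i in range(0,len(o),10): print('; '.join(o[i:i+10])); print()
E
python3 - <<'E'
from station import r
from h import *
p,P=cloud(r,"top")
for j in jars(p,P): print(j)
x,y,z=P[...,0],P[...,1],P[...,2]
# pegs: tops
for (u,v) in((222,205),(220,248),(217,292)):
    w=P[v-14:v+14,u-16:u+16].reshape(-1,3); t=w[w[:,2]>.085]; print('peg',(cv2.minEnclosingCircle(t[:,:2].astype(np.float32))),np.median(t[:,2]))
w=P[180:318,190:255].reshape(-1,3); t=w[(w[:,2]>.007)&(w[:,2]<.017)]; print('rack',cv2.minAreaRect(t[:,:2].astype(np.float32)))
w=P[155:305,430:540].reshape(-1,3)
for lo,hi,n in((.075,.1,'tab'),(.045,.07,'stop'),(.008,.019,'floor'),(.028,.042,'walls')):
    t=w[(w[:,2]>lo)&(w[:,2]<hi)]; print(n,len(t),cv2.minAreaRect(t[:,:2].astype(np.float32)),np.median(t[:,2]), t.mean(0))
cv2.imwrite('pics/crop1.png',cv2.resize(p[150:350,100:400,::-1],None,fx=2.6,fy=2.6,interpolation=cv2.INTER_CUBIC))
cv2.imwrite('pics/crop2.png',cv2.resize(p[150:310,425:545,::-1],None,fx=3.7,fy=3.7,interpolation=cv2.INTER_CUBIC))
E
```

```text
skip [177.15037594 118.7481203 ] 266 0.025226199518745496
(array([362., 185.]), 0.6474, -0.0269, 88.8, array([0.048, 0.083]), 0.05)
(array([384., 185.]), 0.6465, -0.0839, 179.3, array([0.021, 0.047]), 0.049)
(array([308., 216.]), 0.5698, 0.1141, 6.8, array([0.021, 0.048]), 0.049)
(array([286., 219.]), 0.5639, 0.1703, 96.4, array([0.05 , 0.081]), 0.05)
(array([384., 229.]), 0.5323, -0.0803, 4.9, array([0.021, 0.048]), 0.05)
(array([362., 231.]), 0.527, -0.0228, 95.5, array([0.048, 0.083]), 0.05)
(array([290., 263.]), 0.4503, 0.162, 81.8, array([0.049, 0.081]), 0.05)
(array([312., 266.]), 0.4419, 0.1059, 171.7, array([0.021, 0.049]), 0.05)
(array([369., 273.]), 0.4188, -0.0382, 81.8, array([0.049, 0.083]), 0.05)
(array([392., 276.]), 0.4105, -0.0953, 172.7, array([0.021, 0.048]), 0.05)
peg ((0.5998005867004395, 0.33045095205307007), 0.0138701805844903) 0.09186096869643923
peg ((0.4901633560657501, 0.33978739380836487), 0.013859079219400883) 0.09154809053627166
peg ((0.38117554783821106, 0.34848153591156006), 0.013861464336514473) 0.09127255026805148
rack ((0.4962562620639801, 0.3422892093658447), (0.16638512909412384, 0.3437846899032593), 87.33126068115234)
tab 105 ((0.38800933957099915, -0.3728798031806946), (0.008632148616015911, 0.06863877922296524), 9.369771003723145) 0.08945271182576908 [ 0.38811182 -0.37109559  0.08859172]
stop 422 ((0.5374167561531067, -0.3490924835205078), (0.3103598654270172, 0.19042755663394928), 9.484079360961914) 0.05911287460572101 [ 0.6645682  -0.32649526  0.05859148]
floor 5978 ((0.5195735692977905, -0.3480808734893799), (0.27871230244636536, 0.39464133977890015), 84.7225570678711) 0.013470240411841083 [ 0.50795467 -0.34605827  0.01340044]
walls 776 ((0.5173636674880981, -0.3117494583129883), (0.3306707739830017, 0.2661292254924774), 9.607694625854492) 0.034323255121611496 [ 0.51191474 -0.35338489  0.03425534]
```

View pics/crop1.png

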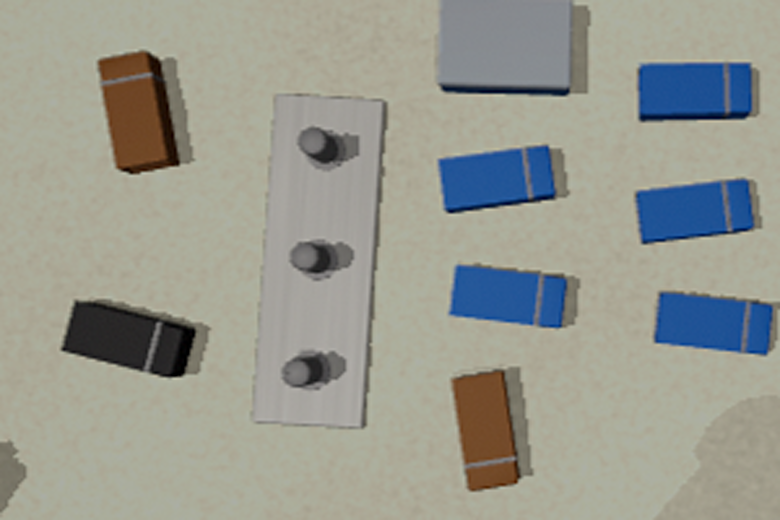

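View pics/crop2.png

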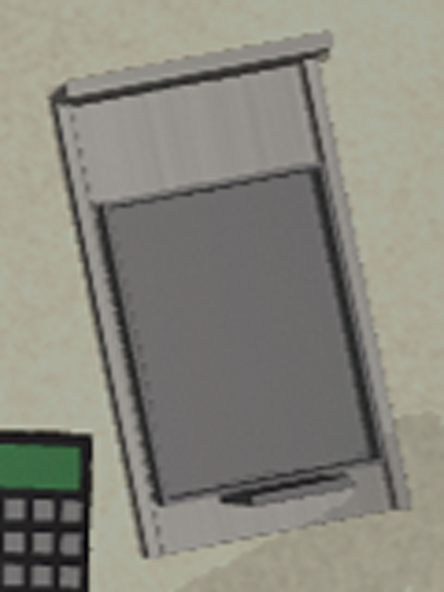

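The crops confirm the choice. The five blue jars have their grey line on the right, which is the base end. The brown and black ones stand apart, the three pegs are free, and the tray is empty with its tab at the near end. Heights agree too: jar tops 0.050, pegs 0.092, tab 0.089.

My grasp will tilt the tool 20° towards the base, with the pads at the balance point. That way one grip works for both the peg and the tray.

```bash
cat >> h.py <<'E'
def jars2(p,P):
    h=cv2.cvtColor(p,cv2.COLOR_RGB2HSV); z=P[...,2]
    m=((abs(h[...,0].astype(int)-109)<12)&(h[...,1]>120)&(h[...,2]>40)).astype(np.uint8)
    m=cv2.morphologyEx(m,cv2.MORPH_CLOSE,np.ones((5,5)))
    n,L,s,c=cv2.connectedComponentsWithStats(m); out=[]
    for i in range(1,n):
        if s[i,4]<300: continue
        Q=P[L==i]; Q=Q[np.isfinite(Q[:,2])]; zt=np.percentile(Q[:,2],90); Q=Q[abs(Q[:,2]-zt)<.007]
        b=cv2.boxPoints(cv2.minAreaRect(Q[:,:2].astype(np.float32)))
        e1,e2=b[1]-b[0],b[2]-b[1]; l,w=(e1,e2) if np.linalg.norm(e1)>np.linalg.norm(e2) else (e2,e1); l=l*np.sign(l[1])
        out.append([*np.round(c[i]),*np.round(b.mean(0),4),round(float(np.degrees(np.arctan2(l[1],l[0]))),1),round(float(np.linalg.norm(l)),3),round(float(np.linalg.norm(w)),3),round(float(zt),3)])
    return out
t=np.radians(20); H=.034; OFF=-.018
ZT=np.array([np.sin(t),0,-np.cos(t)]); YT=np.array([0,1.,0]); RJT=np.stack([np.cross(YT,ZT),YT,ZT],1)  # tool axes in jar frame
PJT=np.array([OFF,0,H-.025])+.019*ZT   # TCP in jar frame
def tool(c,a,n): # jar centre, axis, up-normal -> tcp pose
    a=np.array(a,float);n=np.array(n,float);a/=np.linalg.norm(a);n/=np.linalg.norm(n); RJ=np.stack([a,np.cross(n,a),n],1)
    return np.array(c,float)+RJ@PJT, RJ@RJT
def lying(x,y,phi,z=.025):
    f=np.radians(phi); return tool([x,y,z],[np.cos(f),np.sin(f),0],[0,0,1])
PEG=np.array([[.3812,.3485],[.4902,.3398],[.5998,.3305]])
def onpeg(i,rim=.012):
    return tool([*PEG[i],rim+.055],[0,0,-1],[.082,.9966,0])
E
python3 - <<'E'
from station import r
from h import *
p,P=cloud(r,"top")
J=jars2(p,P)
for j in J: print(j)
g=cv2.cvtColor(p,cv2.COLOR_RGB2GRAY); z=P[...,2]
m=np.zeros_like(g); m[160:300,435:540]=1
m&=((g<125)&(z>.008)&(z<.02)).astype(np.uint8); m=cv2.morphologyEx(m,cv2.MORPH_OPEN,np.ones((5,5)))
n,L,s,c=cv2.connectedComponentsWithStats(m); i=1+np.argmax(s[1:,4]); Q=P[L==i]
print('floor',cv2.minAreaRect(Q[:,:2].astype(np.float32)),Q.mean(0))
w=P[155:185,430:530].reshape(-1,3); q=w[(w[:,2]>.052)&(w[:,2]<.066)]; print('stop',cv2.minAreaRect(q[:,:2].astype(np.float32)))
w=P[150:190,260:330].reshape(-1,3); q=w[(w[:,2]>.052)&(w[:,2]<.07)]; print('box',cv2.minAreaRect(q[:,:2].astype(np.float32)))
for i in range(3):print('peg',i,onpeg(i))
s=r.sense(); j=[k for k in J if abs(k[3]+.05)<.05 and k[2]<.45][0]
pt,R=lying(*j[2:5]); print(pt,R)
up=np.array([0,0,.15])
rows(s['tcp_pos'],s['ee_rot'],[(pt+up,R,-1,1)])
E
```

```text
[np.float64(367.0), np.float64(185.0), np.float32(0.6471), np.float32(-0.0397), 88.6, 0.108, 0.047, 0.054]
[np.float64(291.0), np.float64(218.0), np.float32(0.5648), np.float32(0.1572), 96.2, 0.108, 0.049, 0.054]
[np.float64(367.0), np.float64(231.0), np.float32(0.5282), np.float32(-0.0359), 95.4, 0.109, 0.049, 0.054]
[np.float64(295.0), np.float64(264.0), np.float32(0.4483), np.float32(0.1487), 82.0, 0.107, 0.049, 0.054]
[np.float64(374.0), np.float64(274.0), np.float32(0.4168), np.float32(-0.0512), 82.0, 0.11, 0.049, 0.054]
floor ((0.49993401765823364, -0.3597746193408966), (0.20556282997131348, 0.148601233959198), 9.297389030456543) [ 0.50141539 -0.3579438   0.01421653]
stop ((0.6834889650344849, -0.3252502679824829), (0.01275181770324707, 0.18993370234966278), 9.41551399230957)
box ((0.6951190233230591, 0.14827266335487366), (0.13250569999217987, 0.08620499819517136), 88.77484893798828)
peg 0 (array([0.38047394, 0.33967566, 0.07850162]), array([[-0.02804656, -0.99663211, -0.07705728],
       [-0.34086826,  0.08200264, -0.93652784],
       [ 0.93969262,  0.        , -0.34202014]])
[... 884 characters left out ...]
-0.32 -1; -0.82 0.4 0.22 -0.06 -0.09 -0.32 -1

-0.84 0.37 0.22 -0.05 -0.09 -0.33 -1; -0.84 0.33 0.24 -0.06 -0.08 -0.32 -1; -0.86 0.29 0.25 -0.06 -0.09 -0.32 -1; -0.87 0.24 0.26 -0.05 -0.09 -0.33 -1; -0.88 0.21 0.28 -0.06 -0.09 -0.32 -1; -0.88 0.16 0.29 -0.06 -0.09 -0.32 -1; -0.88 0.12 0.3 -0.05 -0.09 -0.33 -1; -0.89 0.08 0.31 -0.06 -0.09 -0.32 -1; -0.88 0.04 0.33 -0.06 -0.09 -0.32 -1; -0.88 -0.01 0.33 -0.05 -0.08 -0.33 -1

-0.87 -0.05 0.35 -0.06 -0.09 -0.32 -1; -0.87 -0.09 0.35 -0.06 -0.09 -0.32 -1; -0.86 -0.13 0.37 -0.05 -0.09 -0.33 -1; -0.84 -0.18 0.37 -0.06 -0.09 -0.32 -1; -0.84 -0.21 0.39 -0.06 -0.09 -0.32 -1; 0 0 0 0 0 0 -1; 0 0 0 0 0 0 -1; 0 0 0 0 0 0 -1; 0 0 0 0 0 0 -1; 0 0 0 0 0 0 -1
```

Call:
jog_arm --plan "-0.61 0.71 0.09 -0.06 -0.09 -0.32 -1; -0.64 0.69 0.1 -0.05 -0.09 -0.33 -1; -0.66 0.65 0.12 -0.06 -0.09 -0.32 -1; -0.7 0.62 0.13 -0.06 -0.08 -0.32 -1; -0.72 0.59 0.14 -0.05 -0.09 -0.33 -1; -0.74 0.56 0.16 -0.06 -0.09 -0.32 -1; -0.77 0.52 0.17 -0.06 -0.09 -0.32 -1; -0.78 0.48 0.19 -0.05 -0.09 -0.33 -1; -0.81 0.45 0.19 -0.06 -0.09 -0.32 -1; -0.82 0.4 0.22 -0.06 -0.09 -0.32 -1"

```text
time_s: 1.2
tcp_pos: [0.2739, -0.3834, 0.1998]
ee_rot: [[-0.731, -0.679, 0.068], [-0.668, 0.732, 0.13], [-0.138, 0.049, -0.989]]
wrist_force: [0.6, -0.2, -0.1]
gripper_width: 0.998
gripper_force: 0.0
```

Call:
jog_arm --plan "-0.84 0.37 0.22 -0.05 -0.09 -0.33 -1; -0.84 0.33 0.24 -0.06 -0.08 -0.32 -1; -0.86 0.29 0.25 -0.06 -0.09 -0.32 -1; -0.87 0.24 0.26 -0.05 -0.09 -0.33 -1; -0.88 0.21 0.28 -0.06 -0.09 -0.32 -1; -0.88 0.16 0.29 -0.06 -0.09 -0.32 -1; -0.88 0.12 0.3 -0.05 -0.09 -0.33 -1; -0.89 0.08 0.31 -0.06 -0.09 -0.32 -1; -0.88 0.04 0.33 -0.06 -0.09 -0.32 -1; -0.88 -0.01 0.33 -0.05 -0.08 -0.33 -1"

```text
time_s: 2.2
tcp_pos: [0.3683, -0.1692, 0.1775]
ee_rot: [[-0.35, -0.934, 0.071], [-0.894, 0.356, 0.271], [-0.278, 0.031, -0.96]]
wrist_force: [0.1, -0.7, -1.0]
gripper_width: 1.002
gripper_force: 0.0
```

Call:
jog_arm --plan "-0.87 -0.05 0.35 -0.06 -0.09 -0.32 -1; -0.87 -0.09 0.35 -0.06 -0.09 -0.32 -1; -0.86 -0.13 0.37 -0.05 -0.09 -0.33 -1; -0.84 -0.18 0.37 -0.06 -0.09 -0.32 -1; -0.84 -0.21 0.39 -0.06 -0.09 -0.32 -1; 0 0 0 0 0 0 -1; 0 0 0 0 0 0 -1; 0 0 0 0 0 0 -1; 0 0 0 0 0 0 -1; 0 0 0 0 0 0 -1"

```text
time_s: 3.2
tcp_pos: [0.4151, -0.0633, 0.1663]
ee_rot: [[-0.132, -0.99, 0.048], [-0.931, 0.14, 0.338], [-0.341, -0.0, -0.94]]
wrist_force: [-0.1, 0.1, -0.3]
gripper_width: 1.003
gripper_force: 0.0
```

Call:
jog_arm --plan "0.29 0 0.8 0 0 0 -1; 0.29 0 0.8 0 0 0 -1; 0.29 0 0.8 0 0 0 -1; 0.29 0 0.8 0 0 0 -1; 0.29 0 0.8 0 0 0 -1; 0.29 0 0.8 0 0 0 -1; 0.3 0 0.8 0 0 0 -1; 0 0 0 0 0 0 -1; 0 0 0 0 0 0 -1; 0 0 0 0 0 0 0.5"

```text
time_s: 4.2
tcp_pos: [0.4161, -0.0633, 0.0182]
ee_rot: [[-0.13, -0.99, 0.049], [-0.931, 0.139, 0.338], [-0.341, -0.002, -0.94]]
wrist_force: [-0.3, 0.2, 0.1]
gripper_width: 0.967
gripper_force: 0.0
```

Call:
jog_arm --plan "0 0 0 0 0 0 1; 0 0 0 0 0 0 1; 0 0 0 0 0 0 1; 0 0 0 0 0 0 1; 0 0 0 0 0 0 1; 0 0 0 0 0 0 1; 0 0 0 0 0 0 1; 0 0 0 0 0 0 1; 0 0 0 0 0 0 1; 0 0 0 0 0 0 1"

```text
time_s: 5.2
tcp_pos: [0.4154, -0.063, 0.0174]
ee_rot: [[-0.131, -0.99, 0.048], [-0.931, 0.139, 0.338], [-0.341, -0.0, -0.94]]
wrist_force: [-0.9, -0.8, 4.6]
gripper_width: 0.575
gripper_force: 30.0
```

Call:
jog_arm --plan "-0.15 0 -0.4 0 0 0 1; -0.29 0 -0.8 0 0 0 1; -0.29 0 -0.8 0 0 0 1; -0.29 0 -0.8 0 0 0 1; -0.29 0 -0.8 0 0 0 1; -0.29 0 -0.8 0 0 0 1; -0.3 0 -0.8 0 0 0 1; 0 0 0 0 0 0 1; 0 0 0 0 0 0 1; 0 0 0 0 0 0 1"

```text
time_s: 6.2
tcp_pos: [0.4144, -0.0625, 0.1546]
ee_rot: [[-0.132, -0.99, 0.045], [-0.931, 0.14, 0.338], [-0.341, 0.002, -0.94]]
wrist_force: [-0.1, 0.2, -1.8]
gripper_width: 0.574
gripper_force: 30.0
```

The first jar weighs about 1.8 N on the wrist, so it is light. I'll plan its move to the farthest peg.

```bash
python3 - <<'E'
from station import r
from h import *
s=r.sense(); print(s['wrist_force'],s['joints'].round(0))
pt,R=onpeg(2,.150); m,_=lying(.47,.06,88,.25)
rows(s['tcp_pos'],s['ee_rot'],[(pt,R,1,1)])
print(pt)
E
```

```text
[-0.08459378  0.19533785 -1.80351614] [ -3.   8. -23. -23. -59.   7.]
-0.9 -0.29 0.18 0.01 0.62 -0.02 1; -0.9 -0.29 0.1 0.01 0.63 -0.03 1; -0.91 -0.29 0.02 0.02 0.62 -0.02 1; -0.91 -0.29 -0.06 0.01 0.63 -0.02 1; -0.9 -0.3 -0.13 0.01 0.62 -0.02 1; -0.88 -0.3 -0.22 0.01 0.63 -0.03 1; -0.87 -0.31 -0.29 0.01 0.62 -0.02 1; -0.83 -0.31 -0.36 0.01 0.63 -0.02 1; -0.79 -0.31 -0.43 0.02 0.62 -0.02 1; -0.76 -0.31 -0.5 0.01 0.63 -0.03 1

-0.7 -0.32 -0.56 0.01 0.62 -0.02 1; -0.65 -0.32 -0.63 0.01 0.63 -0.02 1; -0.6 -0.32 -0.67 0.01 0.62 -0.03 1; -0.53 -0.33 -0.73 0.02 0.62 -0.02 1; -0.47 -0.33 -0.76 0.01 0.63 -0.02 1; -0.4 -0.33 -0.81 0.01 0.62 -0.02 1; -0.33 -0.34 -0.83 0.01 0.63 -0.03 1; -0.24 -0.33 -0.86 0.01 0.62 -0.02 1; 0 0 0 0 0 0 1; 0 0 0 0 0 0 1

[0.59907394 0.32167566 0.21650162]
```

Call:
jog_arm --plan "-0.9 -0.29 0.18 0.01 0.62 -0.02 1; -0.9 -0.29 0.1 0.01 0.63 -0.03 1; -0.91 -0.29 0.02 0.02 0.62 -0.02 1; -0.91 -0.29 -0.06 0.01 0.63 -0.02 1; -0.9 -0.3 -0.13 0.01 0.62 -0.02 1; -0.88 -0.3 -0.22 0.01 0.63 -0.03 1; -0.87 -0.31 -0.29 0.01 0.62 -0.02 1; -0.83 -0.31 -0.36 0.01 0.63 -0.02 1; -0.79 -0.31 -0.43 0.02 0.62 -0.02 1; -0.76 -0.31 -0.5 0.01 0.63 -0.03 1"

```text
time_s: 7.2
tcp_pos: [0.5177, 0.1518, 0.189]
ee_rot: [[-0.098, -0.994, -0.044], [-0.857, 0.106, -0.503], [0.505, -0.012, -0.863]]
wrist_force: [0.7, 0.4, -1.2]
gripper_width: 0.57
gripper_force: 30.0
```

Call:
jog_arm --plan "-0.7 -0.32 -0.56 0.01 0.62 -0.02 1; -0.65 -0.32 -0.63 0.01 0.63 -0.02 1; -0.6 -0.32 -0.67 0.01 0.62 -0.03 1; -0.53 -0.33 -0.73 0.02 0.62 -0.02 1; -0.47 -0.33 -0.76 0.01 0.63 -0.02 1; -0.4 -0.33 -0.81 0.01 0.62 -0.02 1; -0.33 -0.34 -0.83 0.01 0.63 -0.03 1; -0.24 -0.33 -0.86 0.01 0.62 -0.02 1; 0 0 0 0 0 0 1; 0 0 0 0 0 0 1"

```text
time_s: 8.2
tcp_pos: [0.5995, 0.3216, 0.2138]
ee_rot: [[-0.026, -0.997, -0.077], [-0.338, 0.082, -0.938], [0.941, 0.002, -0.339]]
wrist_force: [-0.3, -0.2, 0.1]
gripper_width: 0.573
gripper_force: 30.0
```

```bash
python3 - <<'E'
from station import r
from h import *
s=r.sense(); print(s['wrist_force'],s['joints'].round(0),s['tcp_pos'])
pt,R=onpeg(2,.0135)
rows(s['tcp_pos'],s['ee_rot'],[(pt,R,1,8)])
p,d=r.capture("side"); cv2.imwrite('pics/s1.png',p[80:330,180:520,::-1])
p,P=cloud(r,"top"); cv2.imwrite('pics/t1.png',p[:,:,::-1])
for j in jars2(p,P): print(j)
E
```

```text
[-0.29313761 -0.21798283  0.06175062] [  53.   55.   20.   34. -117.  -60.] [0.5994748  0.32159609 0.21384005]
-0.63 0 0.23 0 0 0 1; -0.63 0 0.22 0 -0.01 0 1; -0.63 0 0.23 0 0 0 1; -0.63 0 0.23 0 0 0.01 1; -0.63 0.01 0.22 0 -0.01 0 1; -0.63 0 0.23 0 0 0 1; -0.63 0 0.23 0 0 0 1; -0.63 0 0.23 0 -0.01 0 1; 0 0 0 0 0 0 1; 0 0 0 0 0 0 1

[np.float64(367.0), np.float64(185.0), np.float32(0.6472), np.float32(-0.0397), 88.8, 0.108, 0.048, 0.054]
[np.float64(211.0), np.float64(196.0), np.float32(0.5991), np.float32(0.3266), 175.0, 0.049, 0.049, 0.261]
[np.float64(291.0), np.float64(218.0), np.float32(0.5648), np.float32(0.157), 96.2, 0.108, 0.049, 0.054]
[np.float64(367.0), np.float64(231.0), np.float32(0.5284), np.float32(-0.0358), 95.6, 0.11, 0.048, 0.054]
[np.float64(295.0), np.float64(264.0), np.float32(0.4482), np.float32(0.1487), 81.7, 0.108, 0.049, 0.054]
```

View pics/s1.png

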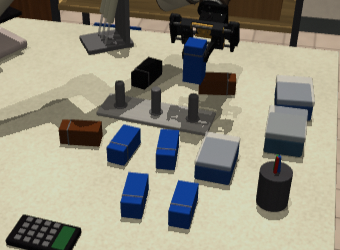

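The side view shows the jar held upright, mouth down, above the far peg at about (195,75). Its measured base is at (0.599, 0.327), 4 mm short of the peg in y. I'll add 3 mm and lower it.

Call:
jog_arm --plan "-0.04 0 -0.11 0 0 0 1; -0.63 0 0.23 0 0 0 1; -0.63 0 0.23 0 0 0 1; -0.63 0 0.23 0 0 0 1; -0.63 0 0.23 0 0 0 1; -0.63 0 0.23 0 0 0 1; -0.63 0 0.23 0 0 0 1; -0.63 0 0.23 0 0 0 1; -0.6 0 0.22 0 0 0 1; 0 0 0 0 0 0 1"

```text
time_s: 9.3
tcp_pos: [0.5994, 0.3234, 0.0813]
ee_rot: [[-0.027, -0.997, -0.078], [-0.338, 0.082, -0.938], [0.941, 0.001, -0.339]]
wrist_force: [0.6, -0.1, -1.5]
gripper_width: 0.575
gripper_force: 30.0
```

Call:
jog_arm --plan "-0.06 0 0.02 0 0 0 1; 0 0 0 0 0 0 1; 0 0 0 0 0 0 -1; 0 0 0 0 0 0 -1; 0 0 0 0 0 0 -1; 0 0 0 0 0 0 -1; 0 0 -0.4 0 0 0 -1; 0 0 -0.8 0 0 0 -1; 0 0 -1 0 0 0 -1; 0 0 -1 0 0 0 -1"

```text
time_s: 10.3
tcp_pos: [0.6063, 0.3997, 0.1112]
ee_rot: [[-0.03, -0.997, -0.077], [-0.341, 0.082, -0.937], [0.94, -0.002, -0.342]]
wrist_force: [0.1, 0.3, 0.1]
gripper_width: 0.99
gripper_force: 0.0
```

```bash
python3 - <<'E'
from station import r
from h import *
s=r.sense(); print(s['wrist_force'],s['joints'].round(0),s['tcp_pos'],s['time_s'])
p,P=cloud(r,"top")
for j in jars2(p,P): print(j)
pt,R=lying(.5648,.157,96.2); print(pt)
# back off+up over the rack, then over jar
q=s['tcp_pos']+np.array([-.0,.0,.13])
rows(s['tcp_pos'],s['ee_rot'],[(q,s['ee_rot'],-1,1),(pt+[0,0,.12],R,-1,1)])
p,d=r.capture("side"); cv2.imwrite('pics/s2.png',p[80:330,180:520,::-1])
E
```

```text
[0.07241632 0.32401769 0.05650624] [  56.   68.   34.   32. -120.  -62.] [0.60631351 0.3997117  0.11123932] 10.3
[np.float64(367.0), np.float64(185.0), np.float32(0.647), np.float32(-0.0394), 88.8, 0.108, 0.048, 0.054]
[np.float64(220.0), np.float64(204.0), np.float32(0.5992), np.float32(0.33), 174.8, 0.049, 0.048, 0.125]
[np.float64(291.0), np.float64(218.0), np.float32(0.5648), np.float32(0.1572), 96.5, 0.108, 0.049, 0.054]
[np.float64(367.0), np.float64(231.0), np.float32(0.5281), np.float32(-0.0358), 95.4, 0.109, 0.048, 0.054]
[np.float64(295.0), np.float64(264.0), np.float32(0.4484), np.float32(0.1486), 81.8, 0.108, 0.049, 0.054]
[0.56604217 0.14556566 0.01614584]
0.81 0 -0.3 0 0 0 -1; 0.82 0 -0.29 0 0 0 -1; 0.81 -0.01 -0.3 0 0 0 -1; 0.82 0 -0.3 0 0 0 -1; 0.81 0 -0.29 0 0 0 -1; 0.82 0 -0.3 0 0 0 -1; -0.04 0.06 0.92 0.05 -0.93 -0.12 -1; 0.09 0.08 0.92 0.05 -0.94 -0.11 -1; 0.2 0.08 0.91 0.06 -0.93 -0.12 -1; 0.31 0.09 0.86 0.05 -0.94 -0.11 -1

0.42 0.1 0.82 0.05 -0.93 -0.12 -1; 0.53 0.12 0.76 0.05 -0.94 -0.11 -1; 0.61 0.13 0.68 0.06 -0.93 -0.12 -1; 0.7 0.15 0.59 0.05 -0.94 -0.11 -1; 0.76 0.16 0.5 0.05 -0.93 -0.12 -1; 0.82 0.18 0.39 0.05 -0.94 -0.11 -1; 0.87 0.19 0.28 0.05 -0.93 -0.12 -1; 0.88 0.21 0.16 0.06 -0.93 -0.11 -1; 0 0 0 0 0 0 -1; 0 0 0 0 0 0 -1
```

View pics/s2.png

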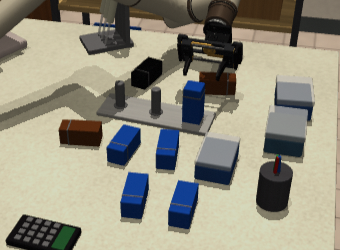

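The jar is seated over the far peg: its top is at 0.121, and it is upright at (192,100) in this crop. Now the second jar.

Call:
jog_arm --plan "0.81 0 -0.3 0 0 0 -1; 0.82 0 -0.29 0 0 0 -1; 0.81 -0.01 -0.3 0 0 0 -1; 0.82 0 -0.3 0 0 0 -1; 0.81 0 -0.29 0 0 0 -1; 0.82 0 -0.3 0 0 0 -1; -0.04 0.06 0.92 0.05 -0.93 -0.12 -1; 0.09 0.08 0.92 0.05 -0.94 -0.11 -1; 0.2 0.08 0.91 0.06 -0.93 -0.12 -1; 0.31 0.09 0.86 0.05 -0.94 -0.11 -1"

```text
time_s: 11.4
tcp_pos: [0.5927, 0.3144, 0.2067]
ee_rot: [[0.005, -0.999, -0.037], [-0.77, 0.02, -0.637], [0.638, 0.032, -0.77]]
wrist_force: [1.0, -0.8, 0.5]
gripper_width: 1.002
gripper_force: 0.0
```

Call:
jog_arm --plan "0.42 0.1 0.82 0.05 -0.93 -0.12 -1; 0.53 0.12 0.76 0.05 -0.94 -0.11 -1; 0.61 0.13 0.68 0.06 -0.93 -0.12 -1; 0.7 0.15 0.59 0.05 -0.94 -0.11 -1; 0.76 0.16 0.5 0.05 -0.93 -0.12 -1; 0.82 0.18 0.39 0.05 -0.94 -0.11 -1; 0.87 0.19 0.28 0.05 -0.93 -0.12 -1; 0.88 0.21 0.16 0.06 -0.93 -0.11 -1; 0 0 0 0 0 0 -1; 0 0 0 0 0 0 -1"

```text
time_s: 12.4
tcp_pos: [0.5668, 0.143, 0.1361]
ee_rot: [[0.099, -0.994, -0.035], [-0.935, -0.105, 0.339], [-0.341, -0.001, -0.94]]
wrist_force: [-0.7, 0.6, 0.4]
gripper_width: 0.999
gripper_force: 0.0
```

Call:
jog_arm --plan "0.18 0 0.78 0 0 0 -1; 0.27 0 0.75 0 0 0 -1; 0.27 0 0.75 0 0 0 -1; 0.27 0 0.75 0 0 0 -1; 0.27 0 0.75 0 0 0 -1; 0.28 0 0.75 0 0 0 -1; 0 0 0 0 0 0 -1; 0 0 0 0 0 0 0.5; 0 0 0 0 0 0 1; 0 0 0 0 0 0 1"

```text
time_s: 13.4
tcp_pos: [0.5666, 0.1482, 0.0171]
ee_rot: [[0.103, -0.994, -0.034], [-0.934, -0.109, 0.34], [-0.342, -0.003, -0.94]]
wrist_force: [0.2, -0.5, 0.5]
gripper_width: 0.805
gripper_force: 0.0
```

Call:
jog_arm --plan "0 0 0 0 0 0 1; 0 0 0 0 0 0 1; 0 0 0 0 0 0 1; 0 0 0 0 0 0 1; -0.15 0 -0.4 0 0 0 1; -0.29 0 -0.8 0 0 0 1; -0.29 0 -0.8 0 0 0 1; -0.29 0 -0.8 0 0 0 1; -0.29 0 -0.8 0 0 0 1; 0 0 0 0 0 0 1"

```text
time_s: 14.4
tcp_pos: [0.5675, 0.1479, 0.1151]
ee_rot: [[0.104, -0.994, -0.031], [-0.934, -0.108, 0.341], [-0.342, -0.007, -0.94]]
wrist_force: [0.0, 1.4, -0.3]
gripper_width: 0.572
gripper_force: 30.0
```

```bash
python3 - <<'E'
from station import r
from h import *
s=r.sense(); print(s['wrist_force'],s['moment'],s['joints'].round(0),s['effort'].round(2))
pt,R=onpeg(1,.150); pt[1]+=.003
rows(s['tcp_pos'],s['ee_rot'],[(pt,R,1,1)])
print('TRAY')
f=np.radians(99.4); ax=np.array([np.cos(f),np.sin(f)]); ay=np.array([-np.sin(f),np.cos(f)]) # tray x,y
c=np.array([.500,-.3595])+ay*(-.05)
pt,R=lying(*c,99.4,.014+.025); print(c,pt)
rows(s['tcp_pos'],s['ee_rot'],[(s['tcp_pos']+[0,0,.06],s['ee_rot'],1,1),(pt+[0,0,.10],R,1,1)])
E
```

```text
[ 0.00185323  1.36155345 -0.33851436] [-0.75814126 -0.04420859 -0.00609258] [ 19.  24.  -7. -24. -56.   0.] [ 1.000e-02 -3.905e+01  1.636e+01  2.990e+00 -2.000e-01 -7.000e-02]
-0.72 0.19 -0.1 -0.06 0.93 0.11 1; -0.7 0.2 -0.19 -0.06 0.94 0.12 1; -0.67 0.21 -0.28 -0.05 0.93 0.11 1; -0.62 0.23 -0.36 -0.06 0.94 0.11 1; -0.57 0.24 -0.43 -0.06 0.93 0.11 1; -0.5 0.25 -0.5 -0.06 0.94 0.12 1; -0.42 0.26 -0.56 -0.05 0.93 0.11 1; -0.35 0.28 -0.62 -0.06 0.94 0.11 1; -0.26 0.28 -0.64 -0.06 0.93 0.11 1; -0.17 0.29 -0.68 -0.06 0.94 0.12 1

-0.07 0.3 -0.68 -0.05 0.93 0.11 1; 0.02 0.31 -0.69 -0.06 0.94 0.11 1; 0 0 0 0 0 0 1; 0 0 0 0 0 0 1; 0 0 0 0 0 0 1; 0 0 0 0 0 0 1; 0 0 0 0 0 0 1; 0 0 0 0 0 0 1; 0 0 0 0 0 0 1; 0 0 0 0 0 0 1

TRAY
[ 0.54932861 -0.3513337 ] [ 0.55120712 -0.36268088  0.03014584]
-0.27 -0.01 -0.75 0 0 0 1; -0.28 0 -0.75 0 0 0 1; -0.27 -0.01 -0.76 0 0 0 1; 0.93 0.14 -0.25 -0.01 0 -0.02 1; 0.94 0.14 -0.25 -0.01 0 -0.01 1; 0.93 0.14 -0.25 -0.01 0 -0.02 1; 0.93 0.14 -0.25 0 0 -0.02 1; 0.94 0.15 -0.25 -0.01 0 -0.01 1; 0.93 0.15 -0.25 -0.01 0 -0.02 1; 0.93 0.15 -0.24 -0.01 0 -0.02 1

0.93 0.16 -0.25 -0.01 0 -0.02 1; 0.94 0.15 -0.25 -0.01 0 -0.01 1; 0.93 0.16 -0.25 -0.01 0 -0.02 1; 0.93 0.17 -0.25 -0.01 0 -0.02 1; 0.93 0.16 -0.25 0 0 -0.01 1; 0.93 0.17 -0.24 -0.01 0 -0.02 1; 0.93 0.17 -0.25 -0.01 0 -0.02 1; 0.93 0.17 -0.25 -0.01 0 -0.01 1; 0.92 0.17 -0.24 -0.01 0 -0.02 1; 0.93 0.18 -0.25 -0.01 0 -0.02 1

0.93 0.18 -0.25 -0.01 0 -0.01 1; 0.93 0.18 -0.24 -0.01 0 -0.02 1; 0.93 0.19 -0.25 0 0 -0.02 1; 0.92 0.19 -0.25 -0.01 0 -0.02 1; 0 0 0 0 0 0 1; 0 0 0 0 0 0 1; 0 0 0 0 0 0 1; 0 0 0 0 0 0 1; 0 0 0 0 0 0 1; 0 0 0 0 0 0 1
```

Call:
jog_arm --plan "-0.27 0 -0.75 0 0 0 1; -0.27 0 -0.75 0 0 0 1; -0.27 0 -0.75 0 0 0 1; 0 0 0 0 0 0 1; 0 0 0 0 0 0 1; 0 0 0 0 0 0 1; 0 0 0 0 0 0 1; 0 0 0 0 0 0 1; 0 0 0 0 0 0 1; 0 0 0 0 0 0 1"

```text
time_s: 15.4
tcp_pos: [0.5658, 0.1474, 0.1709]
ee_rot: [[0.101, -0.994, -0.037], [-0.934, -0.108, 0.34], [-0.341, -0.0, -0.94]]
wrist_force: [-0.7, 0.0, -1.5]
gripper_width: 0.576
gripper_force: 30.0
```

```bash
python3 - <<'E'
from station import r
from h import *
F=[]
for i in range(6):
    p,P=cloud(r,"top"); s=r.sense(); F.append([*s['wrist_force'],*s['moment']])
print(np.mean(F,0).round(2),np.std(F,0).round(2))
for j in jars2(p,P): print(j)
E
```

```text
[-0.12  0.04 -1.14 -0.8   0.02  0.  ] [0.43 0.49 0.46 0.02 0.01 0.03]
[np.float64(367.0), np.float64(231.0), np.float32(0.5283), np.float32(-0.0359), 95.3, 0.109, 0.049, 0.054]
```

Averaged over several readings, this jar weighs 1.1 N, so it is light. It goes on the middle peg.

Call:
jog_arm --plan "-0.72 0.19 -0.1 -0.06 0.93 0.11 1; -0.7 0.2 -0.19 -0.06 0.94 0.12 1; -0.67 0.21 -0.28 -0.05 0.93 0.11 1; -0.62 0.23 -0.36 -0.06 0.94 0.11 1; -0.57 0.24 -0.43 -0.06 0.93 0.11 1; -0.5 0.25 -0.5 -0.06 0.94 0.12 1; -0.42 0.26 -0.56 -0.05 0.93 0.11 1; -0.35 0.28 -0.62 -0.06 0.94 0.11 1; -0.26 0.28 -0.64 -0.06 0.93 0.11 1; -0.17 0.29 -0.68 -0.06 0.94 0.12 1"

```text
time_s: 16.7
tcp_pos: [0.5013, 0.3043, 0.2566]
ee_rot: [[-0.01, -0.998, -0.059], [-0.57, 0.054, -0.82], [0.822, 0.025, -0.569]]
wrist_force: [0.6, -0.5, -1.6]
gripper_width: 0.569
gripper_force: 30.0
```

Call:
jog_arm --plan "-0.07 0.3 -0.68 -0.05 0.93 0.11 1; 0.02 0.31 -0.69 -0.06 0.94 0.11 1; 0 0 0 0 0 0 1; 0 0 0 0 0 0 1; -0.8 0 0.29 0 0 0 1; -0.8 0 0.29 0 0 0 1; 0 0 0 0 0 0 1; 0 0 0 0 0 0 1; 0 0 0 0 0 0 1; 0 0 0 0 0 0 1"

```text
time_s: 17.7
tcp_pos: [0.4884, 0.3337, 0.2312]
ee_rot: [[-0.023, -0.997, -0.079], [-0.341, 0.082, -0.937], [0.94, 0.006, -0.341]]
wrist_force: [-0.4, 0.5, -1.2]
gripper_width: 0.563
gripper_force: 30.0
```

```bash
python3 - <<'E'
from station import r
from h import *
s=r.sense(); print(s['wrist_force'],s['tcp_pos'],s['ee_rot'].round(3),s['time_s'])
p,P=cloud(r,"top")
for j in jars2(p,P): print(j)
E
```

```text
[-0.43930682  0.50904947 -1.18527666] [0.48844558 0.33367453 0.23123905] [[-0.023 -0.997 -0.079]
 [-0.341  0.082 -0.937]
 [ 0.94   0.006 -0.341]] 17.7
[np.float64(367.0), np.float64(185.0), np.float32(0.6471), np.float32(-0.0397), 88.7, 0.108, 0.047, 0.054]
[np.float64(220.0), np.float64(204.0), np.float32(0.5994), np.float32(0.3297), 176.0, 0.048, 0.048, 0.125]
[np.float64(367.0), np.float64(231.0), np.float32(0.5281), np.float32(-0.0359), 95.1, 0.109, 0.048, 0.054]
[np.float64(204.0), np.float64(246.0), np.float32(0.4883), np.float32(0.3408), 84.1, 0.05, 0.05, 0.277]
[np.float64(295.0), np.float64(264.0), np.float32(0.4484), np.float32(0.1488), 81.7, 0.107, 0.049, 0.054]
```

Call:
jog_arm --plan "-0.7 -0.06 0.26 0 0 0 1; -0.7 0 0.26 0 0 0 1; -0.7 0 0.26 0 0 0 1; -0.7 0 0.26 0 0 0 1; -0.7 0 0.26 0 0 0 1; -0.7 0 0.25 0 0 0 1; -0.7 0 0.26 0 0 0 1; -0.68 0 0.25 0 0 0 1; 0 0 0 0 0 0 1; 0 0 0 0 0 0 1"

```text
time_s: 18.75
tcp_pos: [0.4888, 0.3327, 0.0813]
ee_rot: [[-0.022, -0.997, -0.079], [-0.34, 0.082, -0.937], [0.94, 0.007, -0.34]]
wrist_force: [1.0, 0.1, -1.7]
gripper_width: 0.573
gripper_force: 30.0
```

Call:
jog_arm --plan "-0.06 0 0.02 0 0 0 1; 0 0 0 0 0 0 1; 0 0 0 0 0 0 -1; 0 0 0 0 0 0 -1; 0 0 0 0 0 0 -1; 0 0 0 0 0 0 -1; 0 0 -0.4 0 0 0 -1; 0 0 -0.8 0 0 0 -1; 0 0 -1 0 0 0 -1; 0 0 -1 0 0 0 -1"

```text
time_s: 19.75
tcp_pos: [0.4951, 0.4088, 0.1082]
ee_rot: [[-0.022, -0.997, -0.079], [-0.34, 0.082, -0.937], [0.94, 0.006, -0.34]]
wrist_force: [0.5, 0.2, 0.4]
gripper_width: 1.0
gripper_force: 0.0
```

```bash
python3 - <<'E'
from station import r
from h import *
p,P=cloud(r,"top"); J=jars2(p,P)
for j in J: print(j)
s=r.sense(); print(s['tcp_pos'],s['time_s'])
j=min(J,key=lambda j:abs(j[2]-.448)+abs(j[3]-.149)); pt,R=lying(*j[2:5]); print(pt)
q=s['tcp_pos']+np.array([-.0,.0,.13])
rows(s['tcp_pos'],s['ee_rot'],[(q,s['ee_rot'],-1,1),(pt+[0,0,.12],R,-1,1)])
E
```

```text
[np.float64(367.0), np.float64(185.0), np.float32(0.647), np.float32(-0.0398), 88.7, 0.108, 0.048, 0.054]
[np.float64(220.0), np.float64(204.0), np.float32(0.5992), np.float32(0.3302), 174.1, 0.049, 0.048, 0.125]
[np.float64(367.0), np.float64(231.0), np.float32(0.5283), np.float32(-0.0356), 95.6, 0.109, 0.048, 0.054]
[np.float64(217.0), np.float64(249.0), np.float32(0.4878), np.float32(0.3396), 174.8, 0.048, 0.048, 0.125]
[np.float64(295.0), np.float64(264.0), np.float32(0.4484), np.float32(0.1487), 81.8, 0.108, 0.049, 0.054]
[0.49572623 0.41228853 0.10906173] 19.8
[0.44675953 0.13731597 0.01614584]
0.81 0 -0.3 0 0 0 -1; 0.82 0 -0.3 0 0 0 -1; 0.81 0.01 -0.29 0 0 0 -1; 0.82 0 -0.3 0 0 0 -1; 0.81 0 -0.3 0 0 0 -1; 0.81 0 -0.3 0 0 0 -1; 0 0.08 0.91 -0.02 -0.86 0.04 -1; 0.1 0.08 0.91 -0.01 -0.87 0.03 -1; 0.22 0.08 0.89 -0.02 -0.86 0.04 -1; 0.32 0.08 0.85 -0.01 -0.87 0.04 -1

0.42 0.07 0.81 -0.02 -0.86 0.03 -1; 0.52 0.07 0.75 -0.01 -0.87 0.04 -1; 0.6 0.06 0.69 -0.02 -0.86 0.04 -1; 0.69 0.06 0.61 -0.01 -0.86 0.03 -1; 0.75 0.05 0.52 -0.02 -0.87 0.04 -1; 0.81 0.05 0.43 -0.01 -0.86 0.03 -1; 0.85 0.04 0.33 -0.02 -0.87 0.04 -1; 0.89 0.04 0.22 -0.01 -0.86 0.04 -1; 0.91 0.04 0.11 -0.02 -0.86 0.03 -1; 0 0 0 0 0 0 -1
```

Two jars are on pegs, both with tops at 0.121. Now the third jar.

Call:
jog_arm --plan "0.81 0 -0.3 0 0 0 -1; 0.82 0 -0.3 0 0 0 -1; 0.81 0.01 -0.29 0 0 0 -1; 0.82 0 -0.3 0 0 0 -1; 0.81 0 -0.3 0 0 0 -1; 0.81 0 -0.3 0 0 0 -1; 0 0.08 0.91 -0.02 -0.86 0.04 -1; 0.1 0.08 0.91 -0.01 -0.87 0.03 -1; 0.22 0.08 0.89 -0.02 -0.86 0.04 -1; 0.32 0.08 0.85 -0.01 -0.87 0.04 -1"

```text
time_s: 20.8
tcp_pos: [0.4801, 0.3231, 0.2071]
ee_rot: [[-0.079, -0.995, -0.062], [-0.738, 0.1, -0.667], [0.67, -0.007, -0.742]]
wrist_force: [0.8, 0.2, 0.1]
gripper_width: 1.003
gripper_force: 0.0
```

Call:
jog_arm --plan "0.42 0.07 0.81 -0.02 -0.86 0.03 -1; 0.52 0.07 0.75 -0.01 -0.87 0.04 -1; 0.6 0.06 0.69 -0.02 -0.86 0.04 -1; 0.69 0.06 0.61 -0.01 -0.86 0.03 -1; 0.75 0.05 0.52 -0.02 -0.87 0.04 -1; 0.81 0.05 0.43 -0.01 -0.86 0.03 -1; 0.85 0.04 0.33 -0.02 -0.87 0.04 -1; 0.89 0.04 0.22 -0.01 -0.86 0.04 -1; 0.91 0.04 0.11 -0.02 -0.86 0.03 -1; 0 0 0 0 0 0 -1"

```text
time_s: 21.8
tcp_pos: [0.4443, 0.1296, 0.1362]
ee_rot: [[-0.147, -0.988, 0.045], [-0.932, 0.153, 0.329], [-0.332, 0.006, -0.943]]
wrist_force: [-0.0, 0.7, 0.4]
gripper_width: 1.001
gripper_force: 0.0
```

Call:
jog_arm --plan "0.12 -0.04 0.8 0 0 0 -1; 0.27 0 0.75 0 0 0 -1; 0.27 0 0.75 0 0 0 -1; 0.27 0 0.75 0 0 0 -1; 0.27 0 0.75 0 0 0 -1; 0.28 0 0.75 0 0 0 -1; 0 0 0 0 0 0 -1; 0 0 0 0 0 0 -1; 0 0 0 0 0 0 -1; 0 0 0 0 0 0 -1"

```text
time_s: 22.8
tcp_pos: [0.4466, 0.137, 0.0176]
ee_rot: [[-0.137, -0.989, 0.045], [-0.934, 0.145, 0.327], [-0.331, 0.003, -0.944]]
wrist_force: [-0.3, 0.1, 0.3]
gripper_width: 1.001
gripper_force: 0.0
```

```bash
python3 - <<'E'
from station import r
from h import *
s=r.sense(); print(s['tcp_pos'],s['ee_rot'].round(3),s['wrist_force'])
pt,R=lying(.4484,.1487,81.8); print(pt); print(s['ee_rot'].T@(pt-s['tcp_pos'])/.025)
E
```

```text
[0.44657354 0.1369546  0.01762482] [[-0.137 -0.989  0.045]
 [-0.934  0.145  0.327]
 [-0.331  0.003 -0.944]] [-0.2638083   0.14341993  0.25266415]
[0.44675954 0.13731597 0.01614584]
[ 0.00503969 -0.00542603  0.06090359]
```

Call:
jog_arm --plan "0 0 0.05 0 0 0 0.5; 0 0 0 0 0 0 1; 0 0 0 0 0 0 1; 0 0 0 0 0 0 1; 0 0 0 0 0 0 1; 0 0 0 0 0 0 1; 0 0 0 0 0 0 1; -0.15 0 -0.4 0 0 0 1; -0.27 0 -0.75 0 0 0 1; -0.27 0 -0.75 0 0 0 1"

```text
time_s: 23.8
tcp_pos: [0.4449, 0.137, 0.0657]
ee_rot: [[-0.14, -0.989, 0.04], [-0.934, 0.145, 0.325], [-0.328, 0.008, -0.945]]
wrist_force: [0.2, -0.1, -3.6]
gripper_width: 0.568
gripper_force: 30.0
```

Call:
jog_arm --plan "-0.27 0 -0.75 0 0 0 1; -0.27 0 -0.75 0 0 0 1; -0.27 0 -0.75 0 0 0 1; -0.27 0 -0.75 0 0 0 1; 0 0 0 0 0 0 1; 0 0 0 0 0 0 1; 0 0 0 0 0 0 1; 0 0 0 0 0 0 1; 0 0 0 0 0 0 1; 0 0 0 0 0 0 1"

```text
time_s: 24.8
tcp_pos: [0.4466, 0.1382, 0.1448]
ee_rot: [[-0.139, -0.989, 0.042], [-0.934, 0.145, 0.326], [-0.329, 0.006, -0.944]]
wrist_force: [-0.3, 0.6, -4.4]
gripper_width: 0.573
gripper_force: 30.0
```

```bash
cat > mv.py <<'E'
from station import r
from h import *
def weigh():
    F=[]
    for i in range(5):
        p,P=cloud(r,"top"); s=r.sense(); F.append(s['wrist_force'])
    print(np.mean(F,0).round(2),np.std(F,0).round(2),s['time_s'],s['tcp_pos'].round(4),s['ee_rot'].round(3).tolist())
    for j in jars2(p,P): print([float(x) for x in j])
    return s
FL=np.array([.500,-.3595]); AX=np.array([-.1633,.9866]); AY=-np.array([.9866,.1633])
def tray(s,dx,dy,up=.10,rise=.0):
    c=FL+AX*dx+AY*dy; pt,R=lying(*c,99.4,.039); print('tray tcp',pt)
    w=[(s['tcp_pos']+[0,0,rise],s['ee_rot'],1,1)] if rise else []
    rows(s['tcp_pos'],s['ee_rot'],w+[(pt+[0,0,up],R,1,1)])
def peg(s,i):
    pt,R=onpeg(i,.150); pt[1]+=.003; print('peg tcp',pt); rows(s['tcp_pos'],s['ee_rot'],[(pt,R,1,1)])
E
python3 - <<'E'
from mv import *
s=weigh(); 
if s['wrist_force'][2]<-3: tray(s,0,-.05)
else: peg(s,0)
E
```

```text
[-0.22 -0.11 -4.15] [0.61 0.5  0.39] 25.05 [0.4468 0.1382 0.1454] [[-0.139, -0.989, 0.043], [-0.934, 0.145, 0.327], [-0.33, 0.005, -0.944]]
[367.0, 185.0, 0.6468999981880188, -0.039799999445676804, 88.9, 0.108, 0.048, 0.054]
[220.0, 204.0, 0.5996000170707703, 0.3296999931335449, 176.4, 0.049, 0.047, 0.125]
[367.0, 231.0, 0.5281999707221985, -0.03590000048279762, 95.3, 0.11, 0.049, 0.054]
[217.0, 249.0, 0.4876999855041504, 0.3400999903678894, 175.6, 0.049, 0.049, 0.125]
tray tcp [ 0.55120851 -0.36268218  0.03014584]
0.87 -0.34 -0.28 -0.03 0 -0.1 1; 0.88 -0.32 -0.27 -0.04 -0.01 -0.1 1; 0.88 -0.31 -0.28 -0.03 0 -0.1 1; 0.89 -0.29 -0.28 -0.04 -0.01 -0.1 1; 0.89 -0.28 -0.29 -0.03 0 -0.1 1; 0.89 -0.27 -0.28 -0.03 -0.01 -0.1 1; 0.9 -0.25 -0.29 -0.04 0 -0.1 1; 0.9 -0.24 -0.29 -0.03 0 -0.1 1; 0.9 -0.23 -0.29 -0.04 -0.01 -0.1 1; 0.91 -0.21 -0.29 -0.03 0 -0.1 1

0.9 -0.2 -0.3 -0.03 -0.01 -0.1 1; 0.92 -0.18 -0.29 -0.04 0 -0.1 1; 0.91 -0.17 -0.3 -0.03 0 -0.1 1; 0.92 -0.15 -0.3 -0.04 -0.01 -0.1 1; 0.91 -0.15 -0.29 -0.03 0 -0.1 1; 0.92 -0.12 -0.3 -0.03 -0.01 -0.1 1; 0.92 -0.11 -0.31 -0.04 0 -0.1 1; 0.92 -0.1 -0.3 -0.03 -0.01 -0.1 1; 0.93 -0.09 -0.3 -0.03 0 -0.1 1; 0.92 -0.07 -0.31 -0.04 0 -0.1 1

0.93 -0.05 -0.3 -0.03 -0.01 -0.1 1; 0 0 0 0 0 0 1; 0 0 0 0 0 0 1; 0 0 0 0 0 0 1; 0 0 0 0 0 0 1; 0 0 0 0 0 0 1; 0 0 0 0 0 0 1; 0 0 0 0 0 0 1; 0 0 0 0 0 0 1; 0 0 0 0 0 0 1
```

This one weighs 4.2 N, so it is heavy and goes to the far slot of the tray.

Call:
jog_arm --plan "0.87 -0.34 -0.28 -0.03 0 -0.1 1; 0.88 -0.32 -0.27 -0.04 -0.01 -0.1 1; 0.88 -0.31 -0.28 -0.03 0 -0.1 1; 0.89 -0.29 -0.28 -0.04 -0.01 -0.1 1; 0.89 -0.28 -0.29 -0.03 0 -0.1 1; 0.89 -0.27 -0.28 -0.03 -0.01 -0.1 1; 0.9 -0.25 -0.29 -0.04 0 -0.1 1; 0.9 -0.24 -0.29 -0.03 0 -0.1 1; 0.9 -0.23 -0.29 -0.04 -0.01 -0.1 1; 0.91 -0.21 -0.29 -0.03 0 -0.1 1"

```text
time_s: 26.05
tcp_pos: [0.4972, -0.1015, 0.1381]
ee_rot: [[0.001, -1.0, -0.002], [-0.942, -0.002, 0.335], [-0.335, 0.002, -0.942]]
wrist_force: [0.1, 0.5, -4.6]
gripper_width: 0.574
gripper_force: 30.0
```

Call:
jog_arm --plan "0.9 -0.2 -0.3 -0.03 -0.01 -0.1 1; 0.92 -0.18 -0.29 -0.04 0 -0.1 1; 0.91 -0.17 -0.3 -0.03 0 -0.1 1; 0.92 -0.15 -0.3 -0.04 -0.01 -0.1 1; 0.91 -0.15 -0.29 -0.03 0 -0.1 1; 0.92 -0.12 -0.3 -0.03 -0.01 -0.1 1; 0.92 -0.11 -0.31 -0.04 0 -0.1 1; 0.92 -0.1 -0.3 -0.03 -0.01 -0.1 1; 0.93 -0.09 -0.3 -0.03 0 -0.1 1; 0.92 -0.07 -0.31 -0.04 0 -0.1 1"

```text
time_s: 27.05
tcp_pos: [0.5469, -0.3401, 0.1304]
ee_rot: [[0.14, -0.989, -0.05], [-0.93, -0.149, 0.337], [-0.34, -0.0, -0.94]]
wrist_force: [1.1, 1.1, -4.0]
gripper_width: 0.572
gripper_force: 30.0
```

Call:
jog_arm --plan "0.93 -0.05 -0.3 -0.03 -0.01 -0.1 1; 0 0 0 0 0 0 1; 0 0 0 0 0 0 1; 0.27 0 0.75 0 0 0 1; 0.27 0 0.75 0 0 0 1; 0 0 0 0 0 0 1; 0 0 0 0 0 0 1; 0 0 0 0 0 0 1; 0 0 0 0 0 0 1; 0 0 0 0 0 0 1"

```text
time_s: 28.05
tcp_pos: [0.5517, -0.3628, 0.0914]
ee_rot: [[0.154, -0.987, -0.054], [-0.927, -0.163, 0.337], [-0.341, -0.002, -0.94]]
wrist_force: [1.2, 0.1, -4.1]
gripper_width: 0.569
gripper_force: 30.0
```

```bash
python3 - <<'E'
from mv import *
s=r.sense(); print(s['tcp_pos'],s['ee_rot'].round(3).tolist(),s['wrist_force'],s['joints'].round(0))
pt,R=lying(*(FL-AY*.05),99.4,.039); print(pt, s['ee_rot'].T@(pt-s['tcp_pos'])/.025)
p,P=cloud(r,"top"); 
for j in jars2(p,P): print([float(x) for x in j])
rows(s['tcp_pos'],s['ee_rot'],[(pt+[0,0,.004],R,1,6)])
cv2.imwrite('pics/t2.png',cv2.resize(p[130:330,400:600,::-1],None,fx=3,fy=3))
E
```

```text
[ 0.55166027 -0.36282149  0.09137705] [[0.154, -0.987, -0.054], [-0.927, -0.163, 0.337], [-0.341, -0.002, -0.94]] [ 1.2484648   0.08810091 -4.07103598] [-27.  39.  14. -16. -78.  42.]
[ 0.55120851 -0.36268218  0.03014584] [0.82734135 0.02147187 2.3052592 ]
[367.0, 185.0, 0.6470999717712402, -0.03970000147819519, 88.8, 0.109, 0.048, 0.054]
[220.0, 204.0, 0.599399983882904, 0.33059999346733093, 174.8, 0.049, 0.048, 0.125]
[481.0, 219.0, 0.5440999865531921, -0.3197000026702881, 100.3, 0.05, 0.049, 0.13]
[367.0, 231.0, 0.5282999873161316, -0.03590000048279762, 95.3, 0.109, 0.049, 0.054]
[217.0, 249.0, 0.48840001225471497, 0.33980000019073486, 176.5, 0.048, 0.048, 0.125]
0.13 0 0.36 0 0 0 1; 0.13 0.01 0.36 0 0 0 1; 0.13 0 0.36 -0.01 0 0 1; 0.13 0 0.36 0 0 0 1; 0.12 0.01 0.36 0 -0.01 0 1; 0.13 0 0.35 0 0 0 1; 0 0 0 0 0 0 1; 0 0 0 0 0 0 1; 0 0 0 0 0 0 1; 0 0 0 0 0 0 1
```

View pics/t2.png

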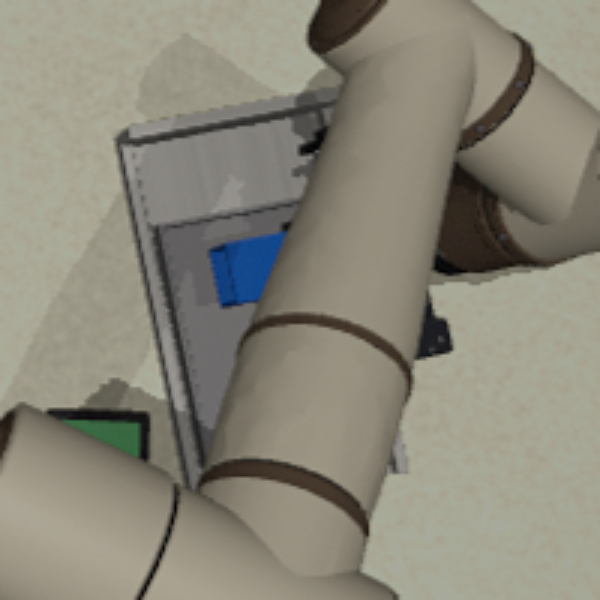

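The blue jar (crop (250,265)) is over the far part of the tray floor, aligned with it and clear of the walls. I'll lower it and release with a partial opening.

Call:
jog_arm --plan "0.13 0 0.36 0 0 0 1; 0.13 0.01 0.36 0 0 0 1; 0.13 0 0.36 0 0 0 1; 0.13 0 0.36 0 0 0 1; 0.12 0.01 0.36 0 0 0 1; 0.13 0 0.35 0 0 0 1; 0.03 0 0.09 0 0 0 1; 0 0 0 0 0 0 1; 0 0 0 0 0 0 1; 0 0 0 0 0 0 1"

```text
time_s: 29.1
tcp_pos: [0.5509, -0.3625, 0.0312]
ee_rot: [[0.153, -0.987, -0.055], [-0.927, -0.163, 0.337], [-0.342, -0.001, -0.94]]
wrist_force: [0.2, 0.4, -4.3]
gripper_width: 0.573
gripper_force: 30.0
```

Call:
jog_arm --plan "0.015 0 0.04 0 0 0 1; 0 0 0 0 0 0 1; 0 0 0 0 0 0 -0.52; 0 0 0 0 0 0 -0.52; 0 0 0 0 0 0 -0.52; 0 0 0 0 0 0 -0.52; -0.14 0 -0.38 0 0 0 -0.52; -0.27 0 -0.75 0 0 0 -0.52; -0.27 0 -0.75 0 0 0 -0.52; -0.27 0 -0.75 0 0 0 -0.52"

```text
time_s: 30.1
tcp_pos: [0.5508, -0.3627, 0.1013]
ee_rot: [[0.154, -0.987, -0.055], [-0.927, -0.163, 0.337], [-0.342, -0.001, -0.94]]
wrist_force: [0.2, -0.6, 0.6]
gripper_width: 0.76
gripper_force: 0.0
```

Call:
jog_arm --plan "-0.27 0 -0.75 0 0 0 -1; -0.27 0 -0.75 0 0 0 -1; 0 0 0 0 0 0 -1; 0 0 0 0 0 0 -1; 0 0 0 0 0 0 -1; 0 0 0 0 0 0 -1; 0 0 0 0 0 0 -1; 0 0 0 0 0 0 -1; 0 0 0 0 0 0 -1; 0 0 0 0 0 0 -1"

```text
time_s: 31.1
tcp_pos: [0.5507, -0.3627, 0.1394]
ee_rot: [[0.153, -0.987, -0.056], [-0.927, -0.163, 0.338], [-0.342, -0.0, -0.94]]
wrist_force: [0.2, -0.4, 0.6]
gripper_width: 0.999
gripper_force: 0.0
```

```bash
python3 - <<'E'
from mv import *
p,P=cloud(r,"top"); J=jars2(p,P)
for j in J: print([float(x) for x in j])
s=r.sense(); print(s['tcp_pos'],s['wrist_force'])
j=min(J,key=lambda j:abs(j[2]-.528)+abs(j[3]+.036)); pt,R=lying(*j[2:5]); print(pt)
rows(s['tcp_pos'],s['ee_rot'],[(pt+[0,0,.12],R,-1,1)])
p,d=r.capture("side"); cv2.imwrite('pics/s3.png',cv2.resize(p[180:440,160:500,::-1],None,fx=2,fy=2))
E
```

```text
[367.0, 185.0, 0.6471999883651733, -0.03959999978542328, 89.1, 0.109, 0.048, 0.054]
[220.0, 204.0, 0.5996999740600586, 0.329800009727478, 175.9, 0.049, 0.048, 0.125]
[480.0, 221.0, 0.545799970626831, -0.33469998836517334, 99.8, 0.084, 0.049, 0.068]
[367.0, 231.0, 0.5282999873161316, -0.03610000014305115, 95.4, 0.11, 0.048, 0.054]
[217.0, 249.0, 0.4878000020980835, 0.3395000100135803, 175.0, 0.049, 0.048, 0.125]
[ 0.5506996  -0.36270653  0.13946778] [-0.57730772  0.06159514 -0.24738387]
[ 0.52938239 -0.04755057  0.01614584]
-0.91 -0.09 0.34 0.01 0 0.04 -1; -0.9 -0.09 0.34 0.02 0 0.03 -1; -0.91 -0.08 0.34 0.01 0 0.04 -1; -0.9 -0.08 0.34 0.01 0 0.03 -1; -0.91 -0.07 0.35 0.01 0 0.04 -1; -0.91 -0.07 0.34 0.02 0 0.04 -1; -0.91 -0.06 0.34 0.01 0 0.03 -1; -0.91 -0.06 0.34 0.01 0 0.04 -1; -0.9 -0.05 0.34 0.02 0 0.03 -1; -0.91 -0.05 0.34 0.01 0 0.04 -1

-0.91 -0.04 0.35 0.01 0 0.04 -1; -0.91 -0.04 0.34 0.02 0 0.03 -1; -0.91 -0.03 0.34 0.01 0 0.04 -1; 0 0 0 0 0 0 -1; 0 0 0 0 0 0 -1; 0 0 0 0 0 0 -1; 0 0 0 0 0 0 -1; 0 0 0 0 0 0 -1; 0 0 0 0 0 0 -1; 0 0 0 0 0 0 -1
```

View pics/s3.png

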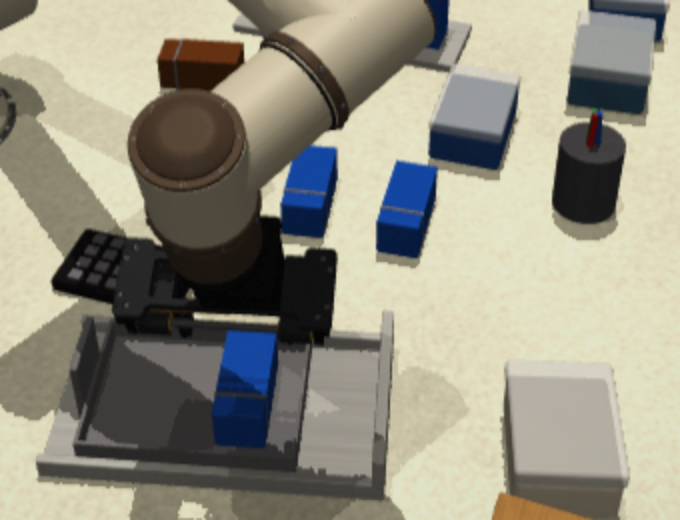

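The side view shows the heavy jar flat on the tray floor at crop (245,390), with its top at 0.064. Next is the fourth jar, at (0.528, -0.036).

Call:
jog_arm --plan "-0.91 -0.09 0.34 0.01 0 0.04 -1; -0.9 -0.09 0.34 0.02 0 0.03 -1; -0.91 -0.08 0.34 0.01 0 0.04 -1; -0.9 -0.08 0.34 0.01 0 0.03 -1; -0.91 -0.07 0.35 0.01 0 0.04 -1; -0.91 -0.07 0.34 0.02 0 0.04 -1; -0.91 -0.06 0.34 0.01 0 0.03 -1; -0.91 -0.06 0.34 0.01 0 0.04 -1; -0.9 -0.05 0.34 0.02 0 0.03 -1; -0.91 -0.05 0.34 0.01 0 0.04 -1"

```text
time_s: 32.2
tcp_pos: [0.5342, -0.1194, 0.1373]
ee_rot: [[0.103, -0.994, -0.037], [-0.934, -0.11, 0.34], [-0.342, -0.001, -0.94]]
wrist_force: [0.7, 0.3, -0.8]
gripper_width: 1.001
gripper_force: 0.0
```

Call:
jog_arm --plan "-0.91 -0.04 0.35 0.01 0 0.04 -1; -0.91 -0.04 0.34 0.02 0 0.03 -1; -0.91 -0.03 0.34 0.01 0 0.04 -1; 0 0 0 0 0 0 -1; 0.27 0 0.75 0 0 0 -1; 0.27 0 0.75 0 0 0 -1; 0 0 0 0 0 0 -1; 0 0 0 0 0 0 -1; 0 0 0 0 0 0 -1; 0 0 0 0 0 0 -1"

```text
time_s: 33.2
tcp_pos: [0.5301, -0.0477, 0.0974]
ee_rot: [[0.089, -0.996, -0.03], [-0.936, -0.094, 0.341], [-0.342, -0.002, -0.94]]
wrist_force: [0.0, 0.8, 0.4]
gripper_width: 1.001
gripper_force: 0.0
```

```bash
python3 - <<'E'
from mv import *
p,P=cloud(r,"top")
for j in jars2(p,P): print([float(x) for x in j])
s=r.sense(); print(s['tcp_pos'],s['ee_rot'].round(3).tolist())
pt,R=lying(.5283,-.0361,95.4); print(pt,s['ee_rot'].T@(pt-s['tcp_pos'])/.025)
E
```

```text
[220.0, 204.0, 0.5999000072479248, 0.3301999866962433, 176.7, 0.049, 0.048, 0.125]
[490.0, 220.0, 0.5479000210762024, -0.3479999899864197, 99.7, 0.11, 0.049, 0.068]
[217.0, 249.0, 0.4875999987125397, 0.33970001339912415, 85.5, 0.048, 0.048, 0.125]
[ 0.5299719  -0.04762275  0.09728303] [[0.089, -0.996, -0.03], [-0.936, -0.094, 0.341], [-0.342, -0.002, -0.94]]
[ 0.5293824  -0.04755057  0.01614584] [1.10479101 0.03004617 3.05160438]
```

Call:
jog_arm --plan "0.27 0.01 0.76 0 0 0 -1; 0.27 0.01 0.76 0 0 0 -1; 0.27 0 0.76 0 0 0 -1; 0.28 0 0.74 0 0 0 -1; 0 0 0 0 0 0 -1; 0 0 0 0 0 0 0; 0 0 0 0 0 0 0.5; 0 0 0 0 0 0 1; 0 0 0 0 0 0 1; 0 0 0 0 0 0 1"

```text
time_s: 34.25
tcp_pos: [0.5292, -0.0472, 0.0166]
ee_rot: [[0.089, -0.996, -0.031], [-0.935, -0.094, 0.341], [-0.342, -0.001, -0.94]]
wrist_force: [-0.5, -0.4, 0.0]
gripper_width: 0.63
gripper_force: 0.0
```

Call:
jog_arm --plan "0 0 0 0 0 0 1; 0 0 0 0 0 0 1; -0.15 0 -0.4 0 0 0 1; -0.27 0 -0.75 0 0 0 1; -0.27 0 -0.75 0 0 0 1; -0.27 0 -0.75 0 0 0 1; -0.27 0 -0.75 0 0 0 1; -0.27 0 -0.75 0 0 0 1; -0.27 0 -0.75 0 0 0 1; 0 0 0 0 0 0 1"

```text
time_s: 35.25
tcp_pos: [0.5297, -0.0478, 0.1487]
ee_rot: [[0.09, -0.996, -0.028], [-0.936, -0.094, 0.34], [-0.341, -0.004, -0.94]]
wrist_force: [0.9, 0.3, -4.0]
gripper_width: 0.571
gripper_force: 30.0
```

Call:
jog_arm --plan "0 0 0 0 0 0 1; 0 0 0 0 0 0 1; 0 0 0 0 0 0 1; 0 0 0 0 0 0 1; 0 0 0 0 0 0 1; 0 0 0 0 0 0 1; 0 0 0 0 0 0 1; 0 0 0 0 0 0 1; 0 0 0 0 0 0 1; 0 0 0 0 0 0 1"

```text
time_s: 36.25
tcp_pos: [0.5289, -0.0475, 0.1464]
ee_rot: [[0.088, -0.996, -0.032], [-0.935, -0.094, 0.341], [-0.342, -0.0, -0.94]]
wrist_force: [0.6, 0.6, -4.3]
gripper_width: 0.575
gripper_force: 30.0
```

```bash
python3 - <<'E'
from mv import *
s=weigh(); print(s['gripper_width'])
if s['wrist_force'][2]<-2.7: tray(s,-.008,.047,rise=.03)
else: peg(s,0)
E
```

```text
[-0.1  -0.38 -4.19] [0.32 0.37 0.29] 36.5 [ 0.5289 -0.0475  0.1463] [[0.088, -0.996, -0.032], [-0.935, -0.094, 0.341], [-0.342, -0.0, -0.94]]
[220.0, 204.0, 0.5993000268936157, 0.3301999866962433, 174.2, 0.049, 0.048, 0.125]
[491.0, 220.0, 0.5479000210762024, -0.34860000014305115, 99.9, 0.109, 0.049, 0.068]
[217.0, 249.0, 0.4878999888896942, 0.33959999680519104, 174.9, 0.048, 0.048, 0.125]
0.5757956026961143
tray tcp [ 0.45681471 -0.38641508  0.03014584]
-0.21 0 -0.56 0 0 0 1; -0.2 0 -0.57 0 0 0 1; 0.87 0.28 -0.19 -0.01 0 -0.03 1; 0.87 0.28 -0.18 -0.01 0 -0.03 1; 0.87 0.28 -0.19 -0.01 0 -0.03 1; 0.87 0.29 -0.18 -0.02 0 -0.04 1; 0.86 0.29 -0.19 -0.01 0 -0.03 1; 0.86 0.3 -0.18 -0.01 0 -0.03 1; 0.87 0.3 -0.18 -0.01 0 -0.03 1; 0.86 0.3 -0.19 -0.01 0 -0.03 1

0.86 0.31 -0.18 -0.01 0 -0.03 1; 0.86 0.31 -0.18 -0.02 0 -0.03 1; 0.86 0.32 -0.18 -0.01 0 -0.04 1; 0.85 0.32 -0.18 -0.01 0 -0.03 1; 0.86 0.33 -0.18 -0.01 0 -0.03 1; 0.85 0.33 -0.18 -0.01 0 -0.03 1; 0.85 0.33 -0.18 -0.01 0 -0.03 1; 0 0 0 0 0 0 1; 0 0 0 0 0 0 1; 0 0 0 0 0 0 1
```

This one is also 4.2 N, so it is heavy and goes to the near slot.

Call:
jog_arm --plan "-0.21 0 -0.56 0 0 0 1; -0.2 0 -0.57 0 0 0 1; 0.87 0.28 -0.19 -0.01 0 -0.03 1; 0.87 0.28 -0.18 -0.01 0 -0.03 1; 0.87 0.28 -0.19 -0.01 0 -0.03 1; 0.87 0.29 -0.18 -0.02 0 -0.04 1; 0.86 0.29 -0.19 -0.01 0 -0.03 1; 0.86 0.3 -0.18 -0.01 0 -0.03 1; 0.87 0.3 -0.18 -0.01 0 -0.03 1; 0.86 0.3 -0.19 -0.01 0 -0.03 1"

```text
time_s: 37.5
tcp_pos: [0.4909, -0.2295, 0.153]
ee_rot: [[0.124, -0.991, -0.043], [-0.932, -0.131, 0.338], [-0.341, -0.002, -0.94]]
wrist_force: [-0.2, -0.4, -4.9]
gripper_width: 0.575
gripper_force: 30.0
```

Call:
jog_arm --plan "0.86 0.31 -0.18 -0.01 0 -0.03 1; 0.86 0.31 -0.18 -0.02 0 -0.03 1; 0.86 0.32 -0.18 -0.01 0 -0.04 1; 0.85 0.32 -0.18 -0.01 0 -0.03 1; 0.86 0.33 -0.18 -0.01 0 -0.03 1; 0.85 0.33 -0.18 -0.01 0 -0.03 1; 0.85 0.33 -0.18 -0.01 0 -0.03 1; 0 0 0 0 0 0 1; 0 0 0 0 0 0 1; 0 0 0 0 0 0 1"

```text
time_s: 38.5
tcp_pos: [0.4573, -0.386, 0.1309]
ee_rot: [[0.154, -0.987, -0.055], [-0.927, -0.163, 0.337], [-0.342, -0.001, -0.94]]
wrist_force: [-0.6, 0.4, -4.8]
gripper_width: 0.57
gripper_force: 30.0
```

```bash
python3 - <<'E'
from mv import *
s=r.sense(); print(s['tcp_pos'],s['ee_rot'].round(3).tolist(),s['wrist_force'],s['joints'].round(0))
pt,R=lying(*(FL+AX*-.008+AY*.047),99.4,.039); print(pt)
rows(s['tcp_pos'],s['ee_rot'],[(pt+[0,0,.02],R,1,5),(pt+[0,0,.002],R,1,3)])
p,d=r.capture("side"); cv2.imwrite('pics/s4.png',cv2.resize(p[180:440,160:500,::-1],None,fx=2,fy=2))
E
```

```text
[ 0.45725445 -0.38602509  0.13087545] [[0.154, -0.987, -0.055], [-0.927, -0.163, 0.337], [-0.342, -0.001, -0.94]] [-0.63629351  0.36055133 -4.75979698] [-33.  32.   7. -15. -78.  47.]
[ 0.45681471 -0.38641508  0.03014584]
0.22 0 0.61 0 0 0 1; 0.23 0.01 0.6 0 0 0 1; 0.22 0 0.61 -0.01 0 0 1; 0.22 0.01 0.6 0 0 0 1; 0.23 0 0.61 0 0 0 1; 0.08 0 0.23 0 0 0 1; 0.08 0 0.22 0 0 0 1; 0.08 0 0.23 0 0 0 1; 0 0 0 0 0 0 1; 0 0 0 0 0 0 1
```

View pics/s4.png

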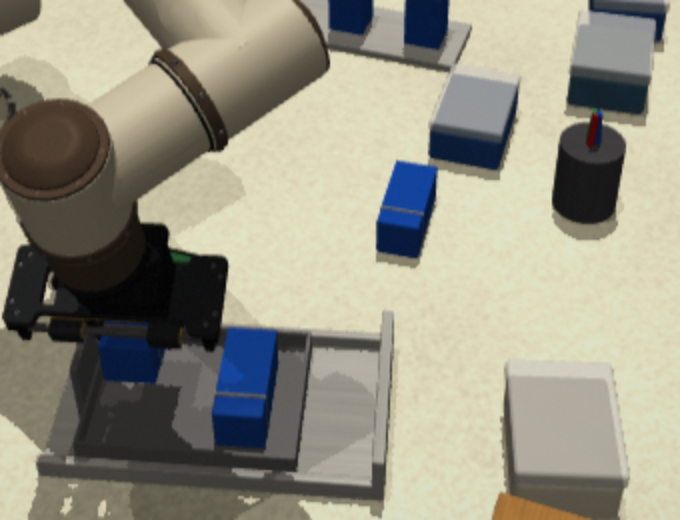

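The held jar hangs over the near half of the tray at crop (130,355), clear of the first jar. The tab is at (80,370). Lowering it gently.

Call:
jog_arm --plan "0.22 0 0.61 0 0 0 1; 0.23 0.01 0.6 0 0 0 1; 0.22 0 0.61 0 0 0 1; 0.22 0.01 0.6 0 0 0 1; 0.23 0 0.61 0 0 0 1; 0 0 0 0 0 0 1; 0.08 0 0.23 0 0 0 1; 0.08 0 0.22 0 0 0 1; 0.08 0 0.23 0 0 0 1; 0 0 0 0 0 0 1"

```text
time_s: 39.55
tcp_pos: [0.4564, -0.3867, 0.0311]
ee_rot: [[0.153, -0.987, -0.055], [-0.927, -0.163, 0.338], [-0.342, -0.0, -0.94]]
wrist_force: [0.6, -0.3, -4.5]
gripper_width: 0.573
gripper_force: 30.0
```

Call:
jog_arm --plan "0.015 0 0.04 0 0 0 1; 0 0 0 0 0 0 1; 0 0 0 0 0 0 -0.52; 0 0 0 0 0 0 -0.52; 0 0 0 0 0 0 -0.52; 0 0 0 0 0 0 -0.52; -0.14 0 -0.38 0 0 0 -0.52; -0.27 0 -0.75 0 0 0 -0.52; -0.27 0 -0.75 0 0 0 -0.52; -0.27 0 -0.75 0 0 0 -0.52"

```text
time_s: 40.55
tcp_pos: [0.4565, -0.387, 0.1018]
ee_rot: [[0.153, -0.987, -0.055], [-0.927, -0.163, 0.337], [-0.342, -0.001, -0.94]]
wrist_force: [0.1, -1.2, 0.1]
gripper_width: 0.761
gripper_force: 0.0
```

Call:
jog_arm --plan "-0.27 0 -0.75 0 0 0 -1; -0.27 0 -0.75 0 0 0 -1; 0 0 0 0 0 0 -1; 0 0 0 0 0 0 -1; 0 0 0 0 0 0 -1; 0 0 0 0 0 0 -1; 0 0 0 0 0 0 -1; 0 0 0 0 0 0 -1; 0 0 0 0 0 0 -1; 0 0 0 0 0 0 -1"

```text
time_s: 41.55
tcp_pos: [0.4564, -0.387, 0.14]
ee_rot: [[0.153, -0.987, -0.056], [-0.927, -0.163, 0.338], [-0.342, -0.0, -0.94]]
wrist_force: [0.2, 0.0, 0.3]
gripper_width: 1.0
gripper_force: 0.0
```

```bash
python3 - <<'E'
from mv import *
p,P=cloud(r,"top"); J=jars2(p,P)
for j in J: print([float(x) for x in j])
s=r.sense(); print(s['tcp_pos'],s['wrist_force'])
j=min(J,key=lambda j:abs(j[2]-.647)+abs(j[3]+.04)); pt,R=lying(*j[2:5]); print(pt)
rows(s['tcp_pos'],s['ee_rot'],[(pt+[0,0,.12],R,-1,1)])
E
```

```text
[367.0, 185.0, 0.6470999717712402, -0.03970000147819519, 88.8, 0.108, 0.048, 0.054]
[220.0, 204.0, 0.5992000102996826, 0.3301999866962433, 176.0, 0.049, 0.048, 0.125]
[488.0, 220.0, 0.5479999780654907, -0.34850001335144043, 99.6, 0.111, 0.05, 0.068]
[217.0, 249.0, 0.4878000020980835, 0.3395000100135803, 174.9, 0.048, 0.048, 0.125]
[494.0, 257.0, 0.4537000060081482, -0.36959999799728394, 99.7, 0.1, 0.05, 0.068]
[ 0.45642957 -0.38701976  0.14003146] [ 0.1680115  -0.19851097  0.80968299]
[ 0.6468591  -0.0511991   0.01614584]
-0.7 -0.61 0.27 0.03 0 0.08 -1; -0.71 -0.59 0.27 0.03 0 0.08 -1; -0.72 -0.59 0.27 0.02 0 0.07 -1; -0.72 -0.58 0.27 0.03 0 0.08 -1; -0.72 -0.57 0.27 0.03 0 0.08 -1; -0.74 -0.57 0.28 0.03 0 0.08 -1; -0.74 -0.55 0.28 0.03 0 0.07 -1; -0.74 -0.54 0.28 0.03 0 0.08 -1; -0.76 -0.54 0.29 0.02 0 0.08 -1; -0.75 -0.52 0.29 0.03 0 0.08 -1

-0.77 -0.52 0.28 0.03 0 0.07 -1; -0.76 -0.51 0.29 0.03 0 0.08 -1; -0.78 -0.49 0.3 0.03 0 0.08 -1; -0.78 -0.49 0.29 0.02 0 0.08 -1; -0.78 -0.48 0.3 0.03 0 0.08 -1; -0.79 -0.47 0.29 0.03 0 0.07 -1; 0 0 0 0 0 0 -1; 0 0 0 0 0 0 -1; 0 0 0 0 0 0 -1; 0 0 0 0 0 0 -1
```

Both heavy jars lie flat in the tray (tops at 0.064). The last jar is at (0.647, -0.040).

Call:
jog_arm --plan "-0.7 -0.61 0.27 0.03 0 0.08 -1; -0.71 -0.59 0.27 0.03 0 0.08 -1; -0.72 -0.59 0.27 0.02 0 0.07 -1; -0.72 -0.58 0.27 0.03 0 0.08 -1; -0.72 -0.57 0.27 0.03 0 0.08 -1; -0.74 -0.57 0.28 0.03 0 0.08 -1; -0.74 -0.55 0.28 0.03 0 0.07 -1; -0.74 -0.54 0.28 0.03 0 0.08 -1; -0.76 -0.54 0.29 0.02 0 0.08 -1; -0.75 -0.52 0.29 0.03 0 0.08 -1"

```text
time_s: 42.6
tcp_pos: [0.5758, -0.1763, 0.1377]
ee_rot: [[0.045, -0.999, -0.016], [-0.939, -0.048, 0.342], [-0.342, -0.0, -0.94]]
wrist_force: [-0.5, 0.0, 0.5]
gripper_width: 1.003
gripper_force: 0.0
```

Call:
jog_arm --plan "-0.77 -0.52 0.28 0.03 0 0.07 -1; -0.76 -0.51 0.29 0.03 0 0.08 -1; -0.78 -0.49 0.3 0.03 0 0.08 -1; -0.78 -0.49 0.29 0.02 0 0.08 -1; -0.78 -0.48 0.3 0.03 0 0.08 -1; -0.79 -0.47 0.29 0.03 0 0.07 -1; 0 0 0 0 0 0 -1; 0 0 0 0 0 0 -1; 0 0 0 0 0 0 -1; 0 0 0 0 0 0 -1"

```text
time_s: 43.6
tcp_pos: [0.6466, -0.0522, 0.1363]
ee_rot: [[-0.02, -1.0, 0.007], [-0.939, 0.022, 0.342], [-0.342, -0.0, -0.94]]
wrist_force: [0.8, -0.7, 0.3]
gripper_width: 1.005
gripper_force: 0.0
```

```bash
python3 - <<'E'
from mv import *
p,P=cloud(r,"top")
for j in jars2(p,P): print([float(x) for x in j])
s=r.sense(); print(s['tcp_pos'],s['ee_rot'].round(3).tolist())
pt,R=lying(.6471,-.0397,88.8); print(pt,s['ee_rot'].T@(pt-s['tcp_pos'])/.025)
c=np.array([[476.,185,0]]);print([P[v,u].round(3) for u,v in((367,185),(345,185),(389,185))])
E
```

```text
[220.0, 204.0, 0.5996999740600586, 0.3303000032901764, 177.3, 0.049, 0.048, 0.125]
[488.0, 220.0, 0.5476999878883362, -0.34790000319480896, 99.4, 0.11, 0.049, 0.068]
[217.0, 249.0, 0.4878999888896942, 0.33970001339912415, 85.0, 0.048, 0.048, 0.125]
[500.0, 256.0, 0.4542999863624573, -0.3747999966144562, 99.3, 0.111, 0.05, 0.068]
[ 0.64667264 -0.05217152  0.13633765] [[-0.02, -1.0, 0.007], [-0.939, 0.022, 0.342], [-0.342, -0.0, -0.94]]
[ 0.64685913 -0.05119909  0.01614584] [ 1.60832894 -0.00640398  4.53084075]
[array([0.563, 0.006, 0.569]), array([0.653, 0.015, 0.008]), array([ 0.564, -0.031,  0.562])]
```

Call:
jog_arm --plan "0.27 0 0.75 0 0 0 -1; 0.27 0 0.75 0 0 0 -1; 0.27 0 0.75 0 0 0 -1; 0.27 0 0.75 0 0 0 -1; 0.27 0 0.75 0 0 0 -1; 0.26 0 0.77 0 0 0 -1; 0 0 0 0 0 0 -1; 0 0 0 0 0 0 0; 0 0 0 0 0 0 0.5; 0 0 0 0 0 0 1"

```text
time_s: 44.65
tcp_pos: [0.6479, -0.0507, 0.0179]
ee_rot: [[-0.018, -1.0, 0.01], [-0.939, 0.02, 0.342], [-0.342, -0.003, -0.94]]
wrist_force: [-0.4, 0.3, -0.1]
gripper_width: 0.813
gripper_force: 0.0
```

Call:
jog_arm --plan "0 0 0 0 0 0 1; 0 0 0 0 0 0 1; 0 0 0 0 0 0 1; 0 0 0 0 0 0 1; -0.15 0 -0.4 0 0 0 1; -0.27 0 -0.75 0 0 0 1; -0.27 0 -0.75 0 0 0 1; -0.27 0 -0.75 0 0 0 1; -0.27 0 -0.75 0 0 0 1; -0.27 0 -0.75 0 0 0 1"

```text
time_s: 45.65
tcp_pos: [0.6462, -0.0506, 0.1276]
ee_rot: [[-0.02, -1.0, 0.006], [-0.939, 0.02, 0.342], [-0.342, 0.001, -0.94]]
wrist_force: [0.2, -0.5, -2.2]
gripper_width: 0.575
gripper_force: 30.0
```

Call:
jog_arm --plan "-0.27 0 -0.75 0 0 0 1; 0 0 0 0 0 0 1; 0 0 0 0 0 0 1; 0 0 0 0 0 0 1; 0 0 0 0 0 0 1; 0 0 0 0 0 0 1; 0 0 0 0 0 0 1; 0 0 0 0 0 0 1; 0 0 0 0 0 0 1; 0 0 0 0 0 0 1"

```text
time_s: 46.65
tcp_pos: [0.647, -0.0508, 0.1466]
ee_rot: [[-0.019, -1.0, 0.007], [-0.939, 0.02, 0.342], [-0.342, -0.0, -0.94]]
wrist_force: [-0.4, -0.6, -1.3]
gripper_width: 0.573
gripper_force: 30.0
```

```bash
python3 - <<'E'
from mv import *
s=weigh(); print(s['gripper_width'])
pt,R=onpeg(0,.150); pt[1]+=.003; print('peg tcp',pt)
m,Rm=lying(.50,.10,88,.16)
rows(s['tcp_pos'],s['ee_rot'],[(np.array([.53,.13,.21]),s['ee_rot'],1,1),(pt,R,1,1)])
E
```

```text
[ 0.18  0.11 -1.37] [0.69 0.32 0.45] 46.9 [ 0.6469 -0.0508  0.1466] [[-0.019, -1.0, 0.007], [-0.939, 0.021, 0.342], [-0.342, -0.0, -0.94]]
[220.0, 204.0, 0.5992000102996826, 0.33000001311302185, 175.5, 0.049, 0.048, 0.125]
[488.0, 220.0, 0.5478000044822693, -0.3481999933719635, 99.6, 0.112, 0.049, 0.068]
[217.0, 249.0, 0.4878999888896942, 0.33970001339912415, 174.8, 0.048, 0.047, 0.125]
[500.0, 256.0, 0.4544999897480011, -0.3750999867916107, 99.8, 0.111, 0.05, 0.068]
0.5723930175205995
peg tcp [0.38047394 0.34267566 0.21650162]
-0.76 0.48 0.01 0 0 0 1; -0.75 0.48 0 0 0 0 1; -0.76 0.49 0.01 0 0 0 1; -0.76 0.48 0 0 0 0 1; -0.76 0.48 0.01 0 0 0 1; -0.75 0.48 0.01 0 0 0 1; -0.76 0.49 0 0 0 0 1; -0.76 0.48 0.01 0 0 0 1; -0.75 0.48 0 0 0 0 1; -0.76 0.48 0.01 0 0 0 1

-0.66 0.51 0.22 -0.02 0.94 0.04 1; -0.69 0.52 0.13 -0.01 0.93 0.03 1; -0.69 0.52 0.04 -0.02 0.94 0.04 1; -0.69 0.52 -0.04 -0.02 0.94 0.04 1; -0.68 0.53 -0.14 -0.02 0.94 0.03 1; -0.64 0.53 -0.22 -0.01 0.93 0.04 1; -0.62 0.53 -0.3 -0.02 0.94 0.04 1; -0.56 0.54 -0.38 -0.02 0.94 0.03 1; -0.51 0.55 -0.45 -0.02 0.94 0.04 1; -0.44 0.54 -0.5 -0.01 0.93 0.04 1

-0.37 0.55 -0.57 -0.02 0.94 0.04 1; -0.29 0.55 -0.6 -0.02 0.94 0.03 1; 0 0 0 0 0 0 1; 0 0 0 0 0 0 1; 0 0 0 0 0 0 1; 0 0 0 0 0 0 1; 0 0 0 0 0 0 1; 0 0 0 0 0 0 1; 0 0 0 0 0 0 1; 0 0 0 0 0 0 1
```

This last one is light (1.4 N), so it goes on the nearest peg.

Call:
jog_arm --plan "-0.76 0.48 0.01 0 0 0 1; -0.75 0.48 0 0 0 0 1; -0.76 0.49 0.01 0 0 0 1; -0.76 0.48 0 0 0 0 1; -0.76 0.48 0.01 0 0 0 1; -0.75 0.48 0.01 0 0 0 1; -0.76 0.49 0 0 0 0 1; -0.76 0.48 0.01 0 0 0 1; -0.75 0.48 0 0 0 0 1; -0.76 0.48 0.01 0 0 0 1"

```text
time_s: 47.9
tcp_pos: [0.5295, 0.1306, 0.2104]
ee_rot: [[-0.019, -1.0, 0.007], [-0.939, 0.021, 0.342], [-0.342, -0.0, -0.94]]
wrist_force: [-0.1, 0.3, -0.9]
gripper_width: 0.573
gripper_force: 30.0
```

Call:
jog_arm --plan "-0.66 0.51 0.22 -0.02 0.94 0.04 1; -0.69 0.52 0.13 -0.01 0.93 0.03 1; -0.69 0.52 0.04 -0.02 0.94 0.04 1; -0.69 0.52 -0.04 -0.02 0.94 0.04 1; -0.68 0.53 -0.14 -0.02 0.94 0.03 1; -0.64 0.53 -0.22 -0.01 0.93 0.04 1; -0.62 0.53 -0.3 -0.02 0.94 0.04 1; -0.56 0.54 -0.38 -0.02 0.94 0.03 1; -0.51 0.55 -0.45 -0.02 0.94 0.04 1; -0.44 0.54 -0.5 -0.01 0.93 0.04 1"

```text
time_s: 48.9
tcp_pos: [0.405, 0.3088, 0.2156]
ee_rot: [[-0.037, -0.997, -0.062], [-0.571, 0.072, -0.818], [0.82, 0.005, -0.572]]
wrist_force: [0.7, 0.4, -1.1]
gripper_width: 0.569
gripper_force: 30.0
```

Call:
jog_arm --plan "-0.37 0.55 -0.57 -0.02 0.94 0.04 1; -0.29 0.55 -0.6 -0.02 0.94 0.03 1; 0 0 0 0 0 0 1; 0 0 0 0 0 0 1; 0 0 0 0 0 0 1; 0 0 0 0 0 0 1; 0 0 0 0 0 0 1; 0 0 0 0 0 0 1; 0 0 0 0 0 0 1; 0 0 0 0 0 0 1"

```text
time_s: 49.9
tcp_pos: [0.3806, 0.3425, 0.2168]
ee_rot: [[-0.028, -0.997, -0.077], [-0.341, 0.082, -0.936], [0.94, 0.0, -0.342]]
wrist_force: [-0.0, 0.4, -1.7]
gripper_width: 0.572
gripper_force: 30.0
```

```bash
python3 - <<'E'
from mv import *
s=r.sense(); print(s['tcp_pos'],s['ee_rot'].round(3).tolist(),s['wrist_force'],s['joints'].round(0))
p,P=cloud(r,"top")
for j in jars2(p,P): print([float(x) for x in j])
E
```

```text
[0.38060197 0.34249364 0.21680894] [[-0.028, -0.997, -0.077], [-0.341, 0.082, -0.936], [0.94, 0.0, -0.342]] [-0.02949379  0.3584388  -1.74966915] [  69.   43.    1.   17. -116.  -77.]
[220.0, 204.0, 0.5990999937057495, 0.33000001311302185, 174.6, 0.049, 0.048, 0.125]
[488.0, 220.0, 0.5478000044822693, -0.3481999933719635, 99.5, 0.111, 0.05, 0.068]
[218.0, 248.0, 0.4896000027656555, 0.33739998936653137, 170.9, 0.049, 0.048, 0.125]
[500.0, 256.0, 0.4542999863624573, -0.37470000982284546, 99.8, 0.109, 0.05, 0.068]
[202.0, 295.0, 0.3806000053882599, 0.34860000014305115, 87.1, 0.05, 0.05, 0.262]
```

Call:
jog_arm --plan "-0.63 0 0.23 0 0 0 1; -0.63 0 0.23 0 0 0 1; -0.63 0 0.23 0 0 0 1; -0.63 0 0.23 0 0 0 1; -0.63 0 0.23 0 0 0 1; -0.63 0 0.23 0 0 0 1; -0.63 0 0.23 0 0 0 1; -0.61 0 0.22 0 0 0 1; 0 0 0 0 0 0 1; 0 0 0 0 0 0 1"

```text
time_s: 50.95
tcp_pos: [0.3806, 0.3426, 0.0829]
ee_rot: [[-0.028, -0.997, -0.077], [-0.34, 0.082, -0.937], [0.94, 0.0, -0.341]]
wrist_force: [0.2, 0.3, -0.9]
gripper_width: 0.573
gripper_force: 30.0
```

Call:
jog_arm --plan "-0.11 0 0.04 0 0 0 1; 0 0 0 0 0 0 1; 0 0 0 0 0 0 -1; 0 0 0 0 0 0 -1; 0 0 0 0 0 0 -1; 0 0 0 0 0 0 -1; 0 0 -0.4 0 0 0 -1; 0 0 -0.8 0 0 0 -1; 0 0 -1 0 0 0 -1; 0 0 -1 0 0 0 -1"

```text
time_s: 51.95
tcp_pos: [0.3868, 0.4188, 0.1082]
ee_rot: [[-0.028, -0.997, -0.077], [-0.341, 0.082, -0.937], [0.94, 0.0, -0.342]]
wrist_force: [0.3, 0.6, 0.3]
gripper_width: 0.999
gripper_force: 0.0
```

Call:
jog_arm --plan "0.81 0 -0.3 0 0 0 -1; 0.81 0 -0.3 0 0 0 -1; 0.81 0 -0.3 0 0 0 -1; 0.81 0 -0.3 0 0 0 -1; 0.81 0 -0.3 0 0 0 -1; 0.81 0 -0.3 0 0 0 -1; 0 0 0 0 0 0 1; 0 0 0 0 0 0 1; 0 0 0 0 0 0 1; 0 0 0 0 0 0 1"

```text
time_s: 52.95
tcp_pos: [0.3867, 0.4179, 0.2364]
ee_rot: [[-0.027, -0.997, -0.078], [-0.339, 0.082, -0.937], [0.94, 0.001, -0.34]]
wrist_force: [-0.1, 0.4, -1.1]
gripper_width: 0.722
gripper_force: 0.0
```

```bash
python3 - <<'E'
from mv import *
p,P=cloud(r,"top"); J=jars2(p,P)
for j in J: print([float(x) for x in j])
w=P[255:300,470:540].reshape(-1,3); t=w[(w[:,2]>.078)&(w[:,2]<.1)]; tab=t[:,:2].mean(0); print('tab',cv2.minAreaRect(t[:,:2].astype(np.float32)),np.dot(tab-FL,AY))
s=r.sense(); print(s['tcp_pos'],s['gripper_width'],s['time_s'])
# push pose: tool down, closing axis along tray x, in front of the tab
z=np.array([0,0,-1.]); 
for sg in(1,-1):
    y=sg*np.array([*AX,0]); R=np.stack([np.cross(y,z),y,z],1); print(sg,Ro.from_matrix(s['ee_rot'].T@R).magnitude()*57.3)
    if sg==1: RR=R
y=np.array([*AX,0]); R=np.stack([np.cross(y,z),y,z],1)
c=FL+AX*.004
pre=np.array([*(c+AY*.16),.20]); print('pre',pre,R.round(3).tolist())
rows(s['tcp_pos'],s['ee_rot'],[(np.array([.45,.1,.25]),Ro.from_rotvec(Ro.from_matrix(R@s['ee_rot'].T).as_rotvec()*.5).as_matrix()@s['ee_rot'],1,1),(pre,R,1,1)])
cv2.imwrite('pics/t3.png',p[:,:,::-1])
p,d=r.capture("side"); cv2.imwrite('pics/s5.png',p[:,:,::-1])
E
```

```text
[220.0, 204.0, 0.5993000268936157, 0.33009999990463257, 175.1, 0.049, 0.048, 0.125]
[488.0, 220.0, 0.5479000210762024, -0.34880000352859497, 99.5, 0.11, 0.049, 0.068]
[218.0, 248.0, 0.48980000615119934, 0.33809998631477356, 79.8, 0.049, 0.049, 0.125]
[500.0, 256.0, 0.4542999863624573, -0.37439998984336853, 99.3, 0.112, 0.05, 0.068]
[214.0, 293.0, 0.38029998540878296, 0.34860000014305115, 173.6, 0.049, 0.049, 0.125]
tab ((0.388110876083374, -0.37309879064559937), (0.008547770790755749, 0.06921252608299255), 10.150039672851562) 0.11242863962261007
[0.38668865 0.41800429 0.23632574] 0.6741717868242842 53.0
1 99.62739474708921
-1 119.54054856783534
pre [ 0.3414908 -0.3816816  0.2      ] [[-0.987, -0.163, 0.0], [-0.163, 0.987, 0.0], [-0.0, 0.0, -1.0]]
0.34 -0.25 0.82 -0.21 -0.26 0.29 1; 0.36 -0.3 0.81 -0.2 -0.27 0.3 1; 0.37 -0.33 0.78 -0.21 -0.26 0.29 1; 0.39 -0.37 0.76 -0.2 -0.27 0.29 1; 0.4 -0.4 0.73 -0.21 -0.26 0.3 1; 0.41 -0.45 0.7 -0.2 -0.26 0.29 1; 0.42 -0.47 0.68 -0.21 -0.27 0.29 1; 0.42 -0.52 0.64 -0.2 -0.26 0.29 1; 0.42 -0.55 0.62 -0.21 -0.27 0.3 1; 0.42 -0.59 0.58 -0.2 -0.26 0.2
[... 255 characters left out ...]
-0.51 0.56 -0.14 -0.17 0.19 1; 0.56 -0.55 0.54 -0.13 -0.18 0.2 1; 0.56 -0.57 0.51 -0.14 -0.18 0.19 1

0.55 -0.59 0.48 -0.14 -0.17 0.2 1; 0.55 -0.62 0.46 -0.13 -0.18 0.19 1; 0.54 -0.64 0.44 -0.14 -0.18 0.2 1; 0.54 -0.66 0.4 -0.14 -0.17 0.2 1; 0.52 -0.69 0.39 -0.14 -0.18 0.19 1; 0.52 -0.71 0.35 -0.13 -0.17 0.2 1; 0.5 -0.72 0.33 -0.14 -0.18 0.19 1; 0.5 -0.75 0.31 -0.14 -0.18 0.2 1; 0.47 -0.77 0.28 -0.13 -0.17 0.19 1; 0.47 -0.78 0.25 -0.14 -0.18 0.2 1

0.45 -0.8 0.22 -0.14 -0.18 0.19 1; 0.43 -0.82 0.2 -0.13 -0.17 0.2 1; 0.41 -0.83 0.17 -0.14 -0.18 0.19 1; 0.4 -0.85 0.15 -0.14 -0.18 0.2 1; 0.37 -0.86 0.12 -0.13 -0.17 0.2 1; 0 0 0 0 0 0 1; 0 0 0 0 0 0 1; 0 0 0 0 0 0 1; 0 0 0 0 0 0 1; 0 0 0 0 0 0 1
```

View pics/s5.png

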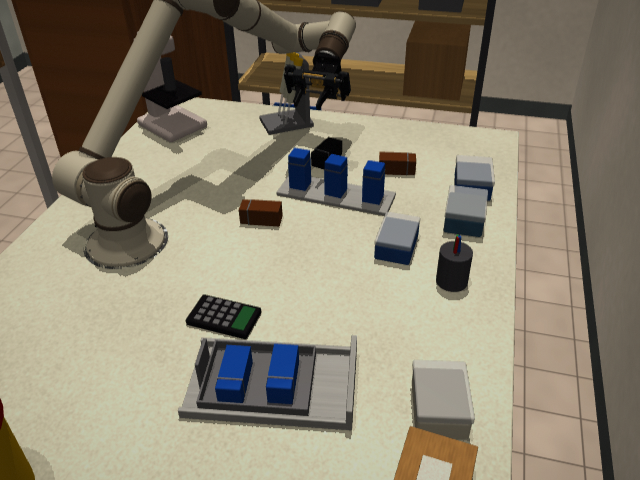

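All five are sorted: three jars stand over the pegs (around (299,168), (336,175) and (373,182)) and two lie in the tray (around (235,373) and (283,373)). Next I'll go in front of the tab with the fingers shut.

Call:
jog_arm --plan "0.34 -0.25 0.82 -0.21 -0.26 0.29 1; 0.36 -0.3 0.81 -0.2 -0.27 0.3 1; 0.37 -0.33 0.78 -0.21 -0.26 0.29 1; 0.39 -0.37 0.76 -0.2 -0.27 0.29 1; 0.4 -0.4 0.73 -0.21 -0.26 0.3 1; 0.41 -0.45 0.7 -0.2 -0.26 0.29 1; 0.42 -0.47 0.68 -0.21 -0.27 0.29 1; 0.42 -0.52 0.64 -0.2 -0.26 0.29 1; 0.42 -0.55 0.62 -0.21 -0.27 0.3 1; 0.42 -0.59 0.58 -0.2 -0.26 0.29 1"

```text
time_s: 54.05
tcp_pos: [0.4323, 0.1901, 0.2462]
ee_rot: [[-0.481, -0.84, -0.253], [-0.525, 0.506, -0.684], [0.702, -0.196, -0.684]]
wrist_force: [-0.2, 0.2, -0.3]
gripper_width: 0.006
gripper_force: 0.0
```

Call:
jog_arm --plan "0.42 -0.61 0.55 -0.21 -0.26 0.29 1; 0.41 -0.66 0.52 -0.21 -0.27 0.3 1; 0.4 -0.68 0.48 -0.2 -0.26 0.29 1; 0.39 -0.71 0.45 -0.21 -0.26 0.29 1; 0.56 -0.44 0.63 -0.14 -0.18 0.2 1; 0.55 -0.46 0.6 -0.13 -0.17 0.19 1; 0.56 -0.5 0.58 -0.14 -0.18 0.2 1; 0.56 -0.51 0.56 -0.14 -0.17 0.19 1; 0.56 -0.55 0.54 -0.13 -0.18 0.2 1; 0.56 -0.57 0.51 -0.14 -0.18 0.19 1"

```text
time_s: 55.05
tcp_pos: [0.4187, -0.0384, 0.2353]
ee_rot: [[-0.788, -0.572, -0.228], [-0.468, 0.797, -0.382], [0.4, -0.194, -0.896]]
wrist_force: [-0.2, -0.5, -0.3]
gripper_width: 0.007
gripper_force: 0.0
```

Call:
jog_arm --plan "0.55 -0.59 0.48 -0.14 -0.17 0.2 1; 0.55 -0.62 0.46 -0.13 -0.18 0.19 1; 0.54 -0.64 0.44 -0.14 -0.18 0.2 1; 0.54 -0.66 0.4 -0.14 -0.17 0.2 1; 0.52 -0.69 0.39 -0.14 -0.18 0.19 1; 0.52 -0.71 0.35 -0.13 -0.17 0.2 1; 0.5 -0.72 0.33 -0.14 -0.18 0.19 1; 0.5 -0.75 0.31 -0.14 -0.18 0.2 1; 0.47 -0.77 0.28 -0.13 -0.17 0.19 1; 0.47 -0.78 0.25 -0.14 -0.18 0.2 1"

```text
time_s: 56.05
tcp_pos: [0.367, -0.2675, 0.211]
ee_rot: [[-0.949, -0.299, -0.096], [-0.288, 0.95, -0.118], [0.127, -0.084, -0.988]]
wrist_force: [1.3, -0.2, 0.4]
gripper_width: 0.008
gripper_force: 0.0
```

Call:
jog_arm --plan "0.45 -0.8 0.22 -0.14 -0.18 0.19 1; 0.43 -0.82 0.2 -0.13 -0.17 0.2 1; 0.41 -0.83 0.17 -0.14 -0.18 0.19 1; 0.4 -0.85 0.15 -0.14 -0.18 0.2 1; 0.37 -0.86 0.12 -0.13 -0.17 0.2 1; 0 0 0 0 0 0 1; 0 0 0 0 0 0 1; 0 0 0 0 0 0 1; 0 0 0 0 0 0 1; 0 0 0 0 0 0 1"

```text
time_s: 57.05
tcp_pos: [0.3422, -0.3807, 0.1993]
ee_rot: [[-0.986, -0.164, 0.001], [-0.164, 0.986, 0.001], [-0.001, 0.001, -1.0]]
wrist_force: [0.3, -0.2, 0.0]
gripper_width: 0.001
gripper_force: 0.0
```

```bash
python3 - <<'E'
from mv import *
s=r.sense(); p=s['tcp_pos']; print(p,s['ee_rot'].round(3).tolist(),s['wrist_force'],s['gripper_width'])
print('tray x,y of tcp',np.dot(p[:2]-FL,AX),np.dot(p[:2]-FL,AY))
E
```

```text
[ 0.3421918  -0.38069514  0.19933367] [[-0.986, -0.164, 0.001], [-0.164, 0.986, 0.001], [-0.001, 0.001, -1.0]] [ 0.27440735 -0.20044063  0.02029649] 0.0005109357470126728
tray x,y of tcp 0.004858956095965228 0.1591547358432331
```

Call:
jog_arm --plan "0 0 0.93 0 0 0 1; 0 0 0.93 0 0 0 1; 0 0 0.93 0 0 0 1; 0 0 0.93 0 0 0 1; 0 0 0.93 0 0 0 1; 0 0 0.93 0 0 0 1; 0 0 0 0 0 0 1; -0.4 0 0 0 0 0 1; -0.4 0 0 0 0 0 1; 0 0 0 0 0 0 1"

```text
time_s: 58.05
tcp_pos: [0.3645, -0.3786, 0.0613]
ee_rot: [[-0.986, -0.165, 0.004], [-0.165, 0.986, -0.001], [-0.004, -0.002, -1.0]]
wrist_force: [0.3, 0.1, 0.9]
gripper_width: 0.009
gripper_force: 0.0
```

Call:
jog_arm --plan "-0.2 0 0 0 0 0 1; -0.2 0 0 0 0 0 1; -0.2 0 0 0 0 0 1; -0.2 0 0 0 0 0 1; -0.2 0 0 0 0 0 1; -0.2 0 0 0 0 0 1; -0.2 0 0 0 0 0 1; -0.2 0 0 0 0 0 1; -0.2 0 0 0 0 0 1; -0.2 0 0 0 0 0 1"

```text
time_s: 59.05
tcp_pos: [0.4113, -0.3696, 0.0596]
ee_rot: [[-0.987, -0.163, 0.0], [-0.163, 0.987, 0.002], [-0.001, 0.001, -1.0]]
wrist_force: [-2.6, -0.3, 1.6]
gripper_width: 0.006
gripper_force: 1.2
```

```bash
cat > tr.py <<'E'
from mv import *
s=r.sense(); q=s['tcp_pos']; print(q,s['wrist_force'],'tcp y',np.dot(q[:2]-FL,AY),s['time_s'])
p,P=cloud(r,"top")
for j in jars2(p,P): print([float(x) for x in j])
w=P[150:310,430:545].reshape(-1,3); t=w[(w[:,2]>.03)&(w[:,2]<.075)]
v=(t[:,:2]-FL)@AY; u=(t[:,:2]-FL)@AX
print('stop inner', np.percentile(v[(v<-.17)&(t[:,2]>.052)],98) )
k=(v>-.175)&(v<-.08)&(abs(u)<.06)&(t[:,2]<.042); print('tray far wall v',np.percentile(v[k],[2,50,98]) if k.any() else None)
E
python3 tr.py
```

```text
[ 0.41130781 -0.36962732  0.05963604] [-2.61838248 -0.33085538  1.56944787] tcp y 0.08915750750891548 59.05
[220.0, 204.0, 0.5992000102996826, 0.3292999863624573, 85.0, 0.049, 0.048, 0.125]
[486.0, 205.0, 0.5857999920845032, -0.34200000762939453, 99.3, 0.111, 0.05, 0.068]
[218.0, 248.0, 0.4894999861717224, 0.3375000059604645, 171.0, 0.049, 0.048, 0.125]
[214.0, 293.0, 0.38040000200271606, 0.34869998693466187, 173.7, 0.049, 0.049, 0.125]
stop inner -0.18033804470356654
tray far wall v [-0.14534742 -0.14323302 -0.11025535]
```

Call:
jog_arm --plan "-0.12 0 0 0 0 0 1; -0.12 0 0 0 0 0 1; -0.12 0 0 0 0 0 1; -0.12 0 0 0 0 0 1; -0.12 0 0 0 0 0 1; -0.12 0 0 0 0 0 1; -0.12 0 0 0 0 0 1; -0.12 0 0 0 0 0 1; -0.12 0 0 0 0 0 1; -0.12 0 0 0 0 0 1"

```text
time_s: 60.1
tcp_pos: [0.4408, -0.3649, 0.0597]
ee_rot: [[-0.987, -0.163, 0.001], [-0.163, 0.987, 0.001], [-0.001, 0.001, -1.0]]
wrist_force: [-2.8, -2.7, -0.5]
gripper_width: -0.0
gripper_force: 1.1
```

```bash
python3 tr.py
```

```text
[ 0.44076797 -0.36486152  0.05968362] [-2.84842259 -2.70523228 -0.47587143] tcp y 0.05931385888080745 60.1
[484.0, 193.0, 0.6154000163078308, -0.3377000093460083, 99.6, 0.11, 0.049, 0.068]
[220.0, 204.0, 0.5997999906539917, 0.33009999990463257, 176.3, 0.049, 0.048, 0.125]
[218.0, 248.0, 0.48969998955726624, 0.33820000290870667, 171.6, 0.049, 0.048, 0.125]
[214.0, 293.0, 0.38040000200271606, 0.34850001335144043, 176.6, 0.05, 0.048, 0.125]
stop inner -0.18042624165856977
tray far wall v [-0.17490626 -0.17239652 -0.09261827]
```

Call:
jog_arm --plan "-0.03 0 0 0 0 0 1; -0.03 0 0 0 0 0 1; -0.03 0 0 0 0 0 1; -0.03 0 0 0 0 0 1; -0.03 0 0 0 0 0 1; -0.03 0 0 0 0 0 1; -0.02 0 0 0 0 0 1; 0 0 0 0 0 0 1; 0 0 0 0 0 0 1; 0 0 0 0 0 0 1"

```text
time_s: 61.15
tcp_pos: [0.4456, -0.364, 0.0597]
ee_rot: [[-0.987, -0.163, 0.001], [-0.163, 0.987, 0.001], [-0.001, 0.001, -1.0]]
wrist_force: [-0.5, 0.6, -0.0]
gripper_width: 0.01
gripper_force: 0.7
```

Call:
jog_arm --plan "-0.03 0 0 0 0 0 1; -0.03 0 0 0 0 0 1; 0 0 0 0 0 0 1; 0 0 0 0 0 0 1; 0 0 0 0 0 0 1; 0 0 0 0 0 0 1; 0 0 0 0 0 0 1; 0 0 0 0 0 0 1; 0 0 0 0 0 0 1; 0 0 0 0 0 0 1"

```text
time_s: 62.15
tcp_pos: [0.4461, -0.3639, 0.0597]
ee_rot: [[-0.987, -0.163, -0.001], [-0.163, 0.987, 0.002], [0.001, 0.002, -1.0]]
wrist_force: [-5.1, -1.8, 1.8]
gripper_width: 0.009
gripper_force: 2.5
```

Call:
jog_arm --plan "-0.03 0 0 0 0 0 1; -0.03 0 0 0 0 0 1; 0 0 0 0 0 0 1; 0 0 0 0 0 0 1; 0 0 0 0 0 0 1; 0 0 0 0 0 0 1; 0 0 0 0 0 0 1; 0 0 0 0 0 0 1; 0 0 0 0 0 0 1; 0 0 0 0 0 0 1"

```text
time_s: 63.15
tcp_pos: [0.4461, -0.3638, 0.0597]
ee_rot: [[-0.987, -0.162, -0.004], [-0.162, 0.987, 0.002], [0.003, 0.003, -1.0]]
wrist_force: [-8.3, -3.9, 3.5]
gripper_width: 0.009
gripper_force: 4.2
```

```bash
python3 tr.py
```

```text
[ 0.44606898 -0.36382872  0.05973404] [-8.25856311 -3.86226003  3.4734599 ] tcp y 0.05391522407834794 63.15
[483.0, 191.0, 0.6205999851226807, -0.33629998564720154, 99.4, 0.11, 0.05, 0.068]
[220.0, 204.0, 0.5995000004768372, 0.3301999866962433, 173.8, 0.049, 0.048, 0.125]
[218.0, 248.0, 0.48969998955726624, 0.337799996137619, 170.7, 0.049, 0.048, 0.125]
[214.0, 293.0, 0.38029998540878296, 0.34860000014305115, 175.5, 0.049, 0.048, 0.125]
stop inner -0.18043908101909825
tray far wall v [-0.14663169 -0.09828225 -0.09784597]
```

The force rose to about 9 N with no further motion, so the tray is against its stop. I'll back off, rise and check.

Call:
jog_arm --plan "0.1 0 0 0 0 0 1; 0.5 0 0 0 0 0 1; 0.8 0 0 0 0 0 1; 0.8 0 0 0 0 0 1; 0 0 -0.9 0 0 0 1; 0 0 -0.9 0 0 0 1; 0 0 -0.9 0 0 0 1; 0 0 -0.9 0 0 0 1; 0 0 -0.9 0 0 0 1; 0 0 -0.5 0 0 0 1"

```text
time_s: 64.2
tcp_pos: [0.3953, -0.3733, 0.187]
ee_rot: [[-0.987, -0.163, 0.005], [-0.163, 0.987, -0.001], [-0.005, -0.002, -1.0]]
wrist_force: [-0.3, -0.4, 0.1]
gripper_width: 0.008
gripper_force: 0.0
```

Call:
jog_arm --plan "0.6 0.6 0 0 0 0 1; 0.6 0.6 0 0 0 0 1; 0.6 0.6 0 0 0 0 1; 0.6 0.6 0 0 0 0 1; 0 0.8 0 0 0 0 1; 0 0.8 0 0 0 0 1; 0 0.8 0 0 0 0 1; 0 0.8 0 0 0 0 1; 0 0 0 0 0 0 1; 0 0 0 0 0 0 1"

```text
time_s: 65.2
tcp_pos: [0.3125, -0.2444, 0.185]
ee_rot: [[-0.986, -0.164, 0.002], [-0.164, 0.986, 0.001], [-0.002, 0.001, -1.0]]
wrist_force: [1.3, -0.1, -0.2]
gripper_width: 0.006
gripper_force: 0.0
```

```bash
python3 tr.py; python3 - <<'E'
from station import r
import cv2
a,_=r.capture("top"); b,_=r.capture("side")
cv2.imwrite('pics/end.png',cv2.hconcat([cv2.resize(a,(400,300)),cv2.resize(b,(400,300))])[:,:,::-1])
E
```

```text
[ 0.31254709 -0.24438341  0.18497857] [ 1.25459555 -0.14054118 -0.2112228 ] tcp y 0.16614250081144097 65.2
[482.0, 192.0, 0.6201000213623047, -0.3357999920845032, 98.9, 0.111, 0.05, 0.068]
[220.0, 204.0, 0.599399983882904, 0.3305000066757202, 174.1, 0.049, 0.048, 0.125]
[494.0, 228.0, 0.5270000100135803, -0.36309999227523804, 99.4, 0.111, 0.049, 0.068]
[218.0, 248.0, 0.48980000615119934, 0.337799996137619, 171.8, 0.048, 0.048, 0.125]
[214.0, 293.0, 0.38019999861717224, 0.34850001335144043, 174.0, 0.049, 0.048, 0.125]
stop inner -0.18049300214618005
tray far wall v [-0.14681982 -0.09813606 -0.09779359]
```

View pics/end.png

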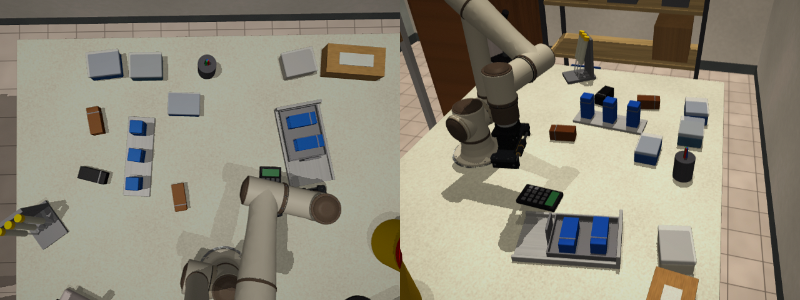

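The final view shows three jars rim-down on the pegs, two lying in the tray with the tray against its stop wall, and everything else in place. The robot is touching nothing, so I'm handing in.

```bash
python3 -c "
from station import r
print(r.finish_job())"
```

```text
the job is handed in; nothing more can be done
None
```

I handed the job in at about 65 s: three light jars are rim-down over their own pegs, two heavy jars lie flat in the tray, the tray is pushed home against its stop, and nothing else on the bench was moved.

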